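Pack the pastry cutters into their tray

TASK

Pack all four pastry cutters (a long L, two short Ls and a bar) away in their grey storage tray: they only fit fully home if you turn and arrange them so that they fill it, each lying flat on the tray's floor with its knob up and none riding on another or on the rim. The bar was dropped into the tray askew and has to be put in its proper place too. Leave the pepper mill, the timer, the tin and the spice jar standing where they are.

Things in the scene. Friction and masses are not known exactly. Their poses are not given: they have to be found in the camera images.
- tray: Open grey plastic tray, fixed. Outside 182 (x) x 140 (y) x 18 mm high, inside 172 x 130 mm, inner floor 5 mm above its underside. Origin: centre of its underside; z up. The four cutters just fill it on a grid of 42 mm squares, 4 along x by 3 along y (each cutter is its squares less 2 mm on every side), leaving about 4 mm between neighbours and 4 mm to the walls.
- long_l: Steel pastry cutter, flat plate 14 mm thick (lowest 3 mm set in 1 mm), square wooden knob 20 x 20 mm (sides along x, y) on top, 14 to 38 mm above the underside. Origin: on the underside below the knob; z up. Long L: long arm x -50..72, y -17..21 mm; foot at its -x end, x -50..-12, y -59..21 mm. 0.16 kg. Loose on the worktop.
- short_l_1: Steel pastry cutter, flat plate 14 mm thick (lowest 3 mm set in 1 mm), square wooden knob 20 x 20 mm (sides along x, y) on top, 14 to 38 mm above the underside. Origin: on the underside below the knob; z up. Short L: arms x -27..53, y -27..11 mm and x -27..11, y -27..53 mm. 0.12 kg. Loose on the worktop. The two short Ls are identical and may change places.
- short_l_2: Steel pastry cutter, flat plate 14 mm thick (lowest 3 mm set in 1 mm), square wooden knob 20 x 20 mm (sides along x, y) on top, 14 to 38 mm above the underside. Origin: on the underside below the knob; z up. Short L: arms x -27..53, y -27..11 mm and x -27..11, y -27..53 mm. 0.12 kg. Loose on the worktop. The two short Ls are identical and may change places.
- bar: Steel pastry cutter, flat plate 14 mm thick (lowest 3 mm set in 1 mm), square wooden knob 20 x 20 mm (sides along x, y) on top, 14 to 38 mm above the underside. Origin: on the underside below the knob; z up. Straight bar, 80 (x) x 38 (y) mm, knob in the middle. 0.09 kg. Loose; starts flat and askew near the middle of the tray.
- pepper_mill: Bystander, loose, to be left standing where it is. Origin: centre of its underside. Turned wooden pepper mill, 58 mm across, 130 mm tall, at the front on the right.
- timer: Bystander, loose, to be left standing where it is. Origin: centre of its underside. White and red wind-up kitchen timer, 65 mm across, 52 mm tall, to the right behind.
- tin: Bystander, loose, to be left standing where it is. Origin: centre of its underside. Small green food tin, 57 mm across, 72 mm tall, behind on the right. Close behind it stands the fixed wooden knife block, not listed: foot beyond x = 0.75 m, and from 110 to 275 mm high it leans out towards the robot to x = 0.68 m, over y = 0.08 to 0.26 m.
- spice_jar: Bystander, loose, to be left standing where it is. Origin: centre of its underside. Glass spice jar with a white cap, 43 mm across, 106 mm tall, at the front edge, between the tray and the pepper mill.

How it is judged:
By the outcome, as a careful person would: the job done as asked, in the order asked, and still so for the second after the job is handed in, with the robot touching nothing.
It also fails if it takes over 72 s, if anything falls off the work surface, if the arm or the gripper's body presses on something with over 40 N, if the wrist force passes 120 N, or if a joint passes its speed limit or range.

ROBOT

A 6-joint arm with a two-finger parallel gripper is mounted at the origin on a cart in front of the work surface, level with it; the furniture and walls round the work are solid. World frame = base frame: x ahead of the robot, y to its left, z up, the work surface at z = 0. Lengths are in m, angles in degrees, forces in N, time in s.
With the tool pointing down it reaches from about 0.3 to 0.75 m from the base axis. Payload 8.5 kg.
Tool frame: the origin (TCP) lies midway between the tips of the shut fingers; the grasp point (between the pads) lies 19 mm behind it (env.pinch_z is the z of the grasp point in the tool frame, in m); z points along the fingers, y is the line along which they close (so a half turn about z gives the same grasp; the last joint's range is limited). The gripper opens to 85 mm and grips with 20 to 120 N. Pads are 22 mm wide; open, the fingers measure 114 mm over their backs; the gripper's body (76 mm by 85 mm) begins 54 mm behind the grasp point. The pads swing forward as they close: fully open they stand 13 mm farther back than shut.
Start: joints at [-84.528, 21.807, 74.336, -0, 83.858, -12.336], TCP at [0.168, -0.524, 0.231] pointing down, gripper open.
Joint ranges: [-178.18, 178.18], [-50.72, 133.34], [12.68, 142.11], [-81.47, 261.47], [9.98, 163.14], [-165.26, 165.26]. Speed limits (degrees/s): [136.94, 136.94, 180, 180, 180, 180].

INTERFACE

Orientations are given as a 3x3 rotation matrix whose columns are the frame's x, y, z axes.
In Python, from rig import env gives the robot as it stands.
- The arm moves only by the tool arm_command, never from a script. Its argument "deltas" is a list of rows, each an object of numbers: "rx", "ry", "rz": the turn, a rotation vector about the tool's x, y, z in rad; "dx", "dy", "dz": the shift along the tool's x, y, z in m; "fingers": the finger opening in m, from 0 to 0.0854. In form: [{"rx": .., "ry": .., "rz": .., "dx": .., "dy": .., "dz": .., "fingers": ..}, ...]. A call has 1 to 12 rows; each row shifts and turns the commanded pose from where the row before left it, along the tool's axes as they then stand; what a row does not reach is not made up. A row lasts 1/10 s, in which the tool goes at most 50 mm and 8.59 degrees, less where a joint would pass 70% of its speed; a pose out of reach is approached as far as the arm can. A call is refused whole if a number of a shift passes 0.05 or a number of a turn 0.15, either way. A call with a gripper value outside its range is refused whole. The fingers move at their own pace and stop on an object; "squeeze" is the grip in N (left out, the last holds). Time passes only in rows, so rows that do not move let the fingers close. It gives the time, the measured TCP pose, the force, the opening and the grip force at its end, in the units of the state.
- env.observe(): the state, without advancing time (a new reading comes with each control period).
- env.get_image(name): name is "scene" or "top" or "wrist"; returns a dict with "color" (420x560x3 uint8, blue, green, red), "camera_matrix" (3x3 intrinsics, pixels), "eye" and "orientation" of the camera in the world. Camera axes: x right, y up, looking along -z (the intrinsics and any distortion apply to the point x, -y, -z); pixel columns grow to the right and rows downward; lengths in m; the calibration is good to about 2 mm. A picture is of the moment at which its call begins. There is no depth.
- env.close_job(): hands the job in; it is judged then, once.
Trained networks look in a picture, given as the dict that the camera call returned (one of the last four; its "shot" number tells which), for a name from the list of things; names that differ only in an ending like _2 or _b are one class to them, and where a whole thing is asked for, a point or a joint stands for the part that bears it (a point fixed in the world has none). Each returns a list of dicts, best first, with "p" (0 to 1); they miss things now and then, are a little off and sometimes report something else, mostly with a low value. They report only what shows in the picture. A call takes as long as a camera call.
- env.look_for(query, picture): "box" ([left, top, right, bottom] in pixels, round what is visible of it).
- env.tip_of(query, picture): "location" ([column, row] in pixels: a listed point, or the origin of a listed thing).
The state is a dict: "time_s": time; "q": joint angles; "qvel": joint speeds; "joint_efforts": joint torques, N m; "position": TCP position; "tool_rot": TCP orientation; "ft_force": force on the tool from outside, world axes, zero at the start; "wrist_torque": the same for the moment, N m; "grip_width": finger opening in m; "gripper_force": force on a finger pad.
Only numpy, scipy, OpenCV 4.12 (cv2) and the standard library are available. Lean on these libraries where they do the work, as an engineer would, in place of code of your own. Each camera call takes 0.05 s, during which the arm holds its last target. There are 200 camera calls.

## Working session

There is one attempt and no reset: what is moved stays moved. The work goes in short steps, Python scripts to look and compute and a tool call to move; the robot and the scene stay as the last step left them, time stands still between calls to the robot, and variables do not carry over. Pictures are saved under pics/ and viewed, at most 10 in all, crops included, and the job is handed in when it is done.

Besides the shell and the picture viewer there is one more tool, called after ">>>" as name([rows], argument=value, ...), one row to a line, values as JSON. arm_command: Moves the arm, as the interface text tells. Its arguments: {"type":"object","properties":{"deltas":{"type":"array"},"squeeze":{"type":"number"}},"required":["deltas"]}

```bash
ls; mkdir -p pics; python3 - <<'E'
from rig import env
import cv2,numpy as np
s=env.observe(); print(s['time_s'],s['position'],np.round(s['tool_rot'],3).tolist(),env.pinch_z)
ims=[]
for n in ['scene','top']:
    p=env.get_image(n); cv2.imwrite(f'pics/{n}0.png',p['color'])
    print(n,np.round(p['camera_matrix'],1).tolist(),p['eye'],np.round(p['orientation'],3).tolist(),[k for k in p])
    for q in ['tray','long_l','short_l_1','bar','pepper_mill','timer','tin','spice_jar']:
        print(q,[(np.round(d['box']).tolist(),round(d['p'],2)) for d in env.look_for(q,p)][:3],[(np.round(d['location'],1).tolist(),round(d['p'],2)) for d in env.tip_of(q,p)][:3])
E
```

```text
pics
0.0 [ 0.16817507 -0.52334687  0.23073464] [[0.952, 0.306, -0.0], [0.306, -0.952, 0.001], [0.0, -0.001, -1.0]] -0.0187
scene [[523.2, 0.0, 284.9], [0.0, 523.2, 205.9], [0.0, 0.0, 1.0]] [0.18664608 0.53783938 0.82770504] [[-0.823, 0.438, -0.361], [-0.567, -0.643, 0.514], [-0.007, 0.628, 0.778]] ['color', 'camera_matrix', 'eye', 'orientation', 'shot']
tray [([185.0, 267.0, 305.0, 354.0], 0.93), ([262.0, 174.0, 298.0, 211.0], 0.33)] [([246.9, 304.7], 0.65)]
long_l [([313.0, 137.0, 378.0, 168.0], 0.89), ([169.0, 158.0, 203.0, 202.0], 0.43)] [([345.9, 153.4], 0.81)]
short_l_1 [([259.0, 174.0, 298.0, 211.0], 0.91), ([305.0, 191.0, 355.0, 229.0], 0.75)] [([333.3, 217.9], 0.89), ([285.2, 191.0], 0.81)]
bar [([224.0, 289.0, 270.0, 314.0], 0.89)] [([245.3, 303.6], 0.87)]
pepper_mill [([393.0, 132.0, 429.0, 195.0], 0.87)] [([409.8, 180.4], 0.74)]
timer [([276.0, 107.0, 305.0, 135.0], 0.71)] [([290.1, 124.7], 0.59)]
tin [([170.0, 159.0, 203.0, 205.0], 0.82), ([185.0, 264.0, 306.0, 352.0], 0.74)] [([333.2, 217.1], 0.59), ([191.2, 194.0], 0.56)]
spice_jar [([338.0, 225.0, 368.0, 278.0], 0.59),
[... 325 characters left out ...]
94.0], 0.87)] [([191.2, 251.8], 0.95)]
long_l [([337.0, 206.0, 370.0, 258.0], 0.69)] [([359.5, 228.3], 0.67)]
short_l_1 [([275.0, 186.0, 310.0, 227.0], 0.93), ([280.0, 233.0, 318.0, 269.0], 0.55)] [([294.8, 207.3], 0.85), ([294.5, 254.3], 0.73)]
bar [([180.0, 231.0, 211.0, 263.0], 0.66), ([350.0, 275.0, 378.0, 300.0], 0.15)] [([195.4, 245.7], 0.7), ([258.7, 292.3], 0.22)]
pepper_mill [([350.0, 276.0, 377.0, 299.0], 0.75)] [([362.2, 283.3], 0.66)]
timer [([348.0, 152.0, 369.0, 180.0], 0.71), ([151.0, 208.0, 233.0, 292.0], 0.69)] [([361.0, 164.1], 0.92)]
tin [([235.0, 129.0, 263.0, 159.0], 0.87)] [([248.5, 143.2], 0.56)]
spice_jar [([248.0, 282.0, 271.0, 305.0], 0.88)] [([259.2, 290.7], 0.54)]
```

```bash
python3 - <<'E'
import cv2
a=cv2.imread('pics/top0.png')[115:315,130:397]; cv2.imwrite('pics/a.png',cv2.resize(a,None,fx=3,fy=3,interpolation=cv2.INTER_CUBIC))
a=cv2.imread('pics/scene0.png')[100:370,150:450]; cv2.imwrite('pics/b.png',cv2.resize(a,None,fx=2.2,fy=2.2,interpolation=cv2.INTER_CUBIC))
E
```

```text
(no output)
```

View pics/a.png

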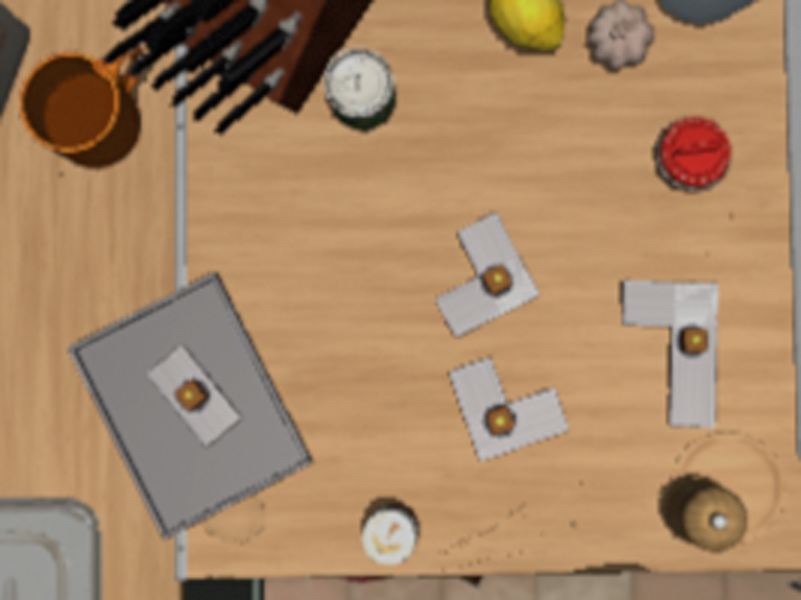

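View pics/b.png

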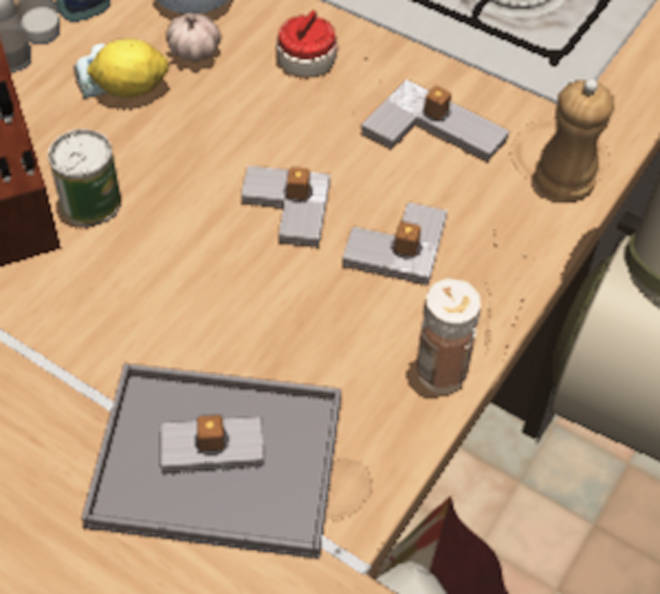

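```bash
cat > h.py <<'E'
from rig import env
import cv2,numpy as np,itertools
from scipy.optimize import minimize
R=lambda x0,x1,y0,y1:[(x0,y0),(x1,y0),(x1,y1),(x0,y1)]
M=1e-3
PARTS={'long_l':[R(-50,72,-17,21),R(-50,-12,-59,21)],'short_l':[R(-27,53,-27,11),R(-27,11,-27,53)],'bar':[R(-40,40,-19,19)],'tray':[R(-91,91,-70,70)]}
def proj(P,p):
    c=(np.asarray(P)-p['eye'])@np.asarray(p['orientation']); K=p['camera_matrix']
    return np.c_[K[0,0]*c[:,0]/-c[:,2]+K[0,2],K[1,1]*-c[:,1]/-c[:,2]+K[1,2]]
def ray(uv,p):
    K=p['camera_matrix'];d=np.array([(uv[0]-K[0,2])/K[0,0],-(uv[1]-K[1,2])/K[1,1],-1.])
    return np.asarray(p['orientation'])@d
def onplane(uv,p,z):
    d=ray(uv,p);e=np.asarray(p['eye']);return e+d*(z-e[2])/d[2]
def tri(obs):
    A=0;b=0
    for uv,p in obs:
        d=ray(uv,p);d/=np.linalg.norm(d);N=np.eye(3)-np.outer(d,d);A=A+N;b=b+N@p['eye']
    return np.linalg.solve(A,b)
def w(pts,z,x,y,a):
    pts=np.array(pts,float)*M;c,s=np.cos(a),np.sin(a)
    return np.c_[pts@np.array([[c,s],[-s,c]])+[x,y],np.full(len(pts),z)]
def fill(img,poly,val,sc,off):
    cv2.fillPoly(img,[np.round((poly-off+0.5)*sc*16-8).astype(np.int32)],val,shift=4)
def render(name,pose,p,shape,sc,off,z0=0,top=.014,knob=True):
    im=np.zeros(shape,np.uint8)
    for r in PARTS[name]:
        P=np.r_[proj(w(r,z0,*pose),p),proj(w(r,z0+top,*pose),p)].astype(np.float32)
        fill(im,cv2.convexHull(P)[:,0],255,sc,off)
    if knob and name!='tray':
        k=R(-10,10,-10,10);P=np.r_[proj(w(k,z0+.014,*pose),p),proj(w(k,z0+.038,*pose),p)].astype(np.float32)
        fill(im,cv2.convexHull(P)[:,0],0,sc,off)
    return im
def fit(name,pose0,p,maskfn,z0=0,sc=4,top=.014,pad=12,ignore=None):
    P=proj(np.vstack([w(r,z0,*pose0) for r in PARTS[name]]),p)
    x0,y0=np.maximum(np.floor(P.min(0)-pad),0).astype(int);x1,y1=np.ceil(P.max(0)+pad).astype(int)
    H,W=p['color'].shape[:2];x1=min(x1,W);y1=min(y1,H)
    crop=cv2.resize(p['color'][y0:y1,x0:x1],None,fx=sc,fy=sc,interpolation=cv2.INTER_LINEAR)
    m=maskfn(crop);off=np.array([x0,y0]);g=lambda i:cv2.GaussianBlur(i,(0,0),sc*.5).astype(float)
    mg=g(m)
    def cost(v):
        return (abs(g(render(name,(v[0]*M,v[1]*M,v[2]*.02),p,m.shape,sc,off,z0,top))-mg)).sum()/255/sc**2
    v=np.array([pose0[0]/M,pose0[1]/M,pose0[2]/.02])
    for st in (6,2,.7):
        S=np.vstack([v,v+np.diag([st]*3)])
        r=minimize(cost,v,method='Nelder-Mead',options=dict(initial_simplex=S,xatol=.03,fatol=.02,maxfev=150));v=r.x
    o=render(name,(v[0]*M,v[1]*M,v[2]*.02),p,m.shape,sc,off,z0,top)
    vis=crop.copy();cs,_=cv2.findContours(o,cv2.RETR_EXTERNAL,2);cv2.drawContours(vis,cs,-1,(0,0,255),1)
    return np.array([v[0]*M,v[1]*M,np.degrees(v[2]*.02)]),r.fun,(m>0).sum()/sc**2,vis
def sat(t=60):
    return lambda c:((cv2.cvtColor(c,cv2.COLOR_BGR2HSV)[...,1]<t)*255).astype(np.uint8)
def bright(t,s=60):
    def f(c):
        h=cv2.cvtColor(c,cv2.COLOR_BGR2HSV);return (((h[...,1]<s)&(h[...,2]>t))*255).astype(np.uint8)
    return f
E
cat > s1.py <<'E'
from h import *
p=env.get_image('top');q=env.get_image('scene')
hsv=cv2.cvtColor(p['color'],cv2.COLOR_BGR2HSV)
for n,(u,v) in dict(wood=(250,220),tray=(165,250),tray2=(215,255),bar=(187,240),l=(357,245),s=(285,220)).items():print(n,hsv[v,u])
def c2(x,y): return np.array([x/3+130,y/3+115])
init={'tray':((191,251),18,-65),'bar':((194,247),12,-52),'long_l':((361,228),12,0),'sA':((295,208),12,0),'sB':((296,255),12,0)}
# tip triangulation
for a,b,n in [((195.4,245.7),(245.3,303.6),'bar'),((191.2,251.8),(246.9,304.7),'tray'),((359.5,228.3),(345.9,153.4),'long'),((294.8,207.3),(285.2,191),'sA'),((294.5,254.3),(333.3,217.9),'sB')]:
    print(n,np.round(tri([(a,p),(b,q)]),4),np.round(onplane(a,p,0),4),np.round(onplane(b,q,0),4))
for n,pts in dict(tray=[(72,348),(217,275),(311,461),(166,536)],bar=[(148,373),(178,347),(240,415),(210,444)]).items():
    print(n,[np.round(onplane(c2(*t),p,.018),3)[:2].tolist() for t in pts])
for n in ['pepper_mill','timer','tin','spice_jar']:
    a=env.tip_of(n,p)[0]['location'];b=env.tip_of(n,q)[0]['location'];print(n,np.round(onplane(a,p,0),3)[:2],np.round(onplane(b,q,0),3)[:2])
E
python3 s1.py
```

```text
wood [ 16 115 189]
tray [  0   7 112]
tray2 [  6   9 138]
bar [  5   9 169]
l [ 13  10 182]
s [  5   9 177]
bar [0.5003 0.2143 0.0044] [0.4997 0.2146 0.    ] [0.5026 0.213  0.    ]
tray [0.4865 0.2223 0.0269] [0.4844 0.2254 0.    ] [0.499  0.2131 0.    ]
long [ 0.5393 -0.203   0.0065] [ 0.5377 -0.205   0.    ] [ 0.5439 -0.2079  0.    ]
sA [ 0.5932 -0.0412  0.001 ] [ 0.5941 -0.0408  0.    ] [ 0.5928 -0.0424  0.    ]
sB [ 0.4737 -0.038   0.    ] [ 0.4741 -0.0379  0.    ] [ 0.4735 -0.0382  0.    ]
tray [[0.538, 0.316], [0.598, 0.194], [0.44, 0.116], [0.38, 0.237]]
bar [[0.516, 0.252], [0.538, 0.227], [0.48, 0.175], [0.456, 0.2]]
pepper_mill [ 0.39  -0.203] [ 0.4   -0.209]
timer [ 0.697 -0.211] [ 0.695 -0.206]
tin [0.756 0.066] [0.753 0.08 ]
spice_jar [ 0.48  -0.042] [0.388 0.046]
```

```bash
cat > s2.py <<'E'
from h import *
I={'tray':('tray',.489,.216,26,0),'bar':('bar',.5,.2146,42,.005),'L':('long_l',.538,-.205,180,0),'A':('short_l',.594,-.041,26,0),'B':('short_l',.474,-.038,-75,0)}
for cam in ['top','scene']:
    p=env.get_image(cam);V=[]
    for k,(n,x,y,a,z) in I.items():
        f=bright(150 if cam=='top' else 140) if k=='bar' else sat(60)
        if k=='tray':  g=sat(60)
        r,c,ar,vis=fit(n,(x,y,np.radians(a)),p,f,z,top=.018 if n=='tray' else .014,pad=5 if k=='bar' else 10)
        print(cam,k,np.round(r,4),round(c,1),round(ar));V.append(cv2.resize(vis,(260,260)))
    cv2.imwrite(f'pics/fit_{cam}.png',np.hstack(V[:3]) if 0 else np.vstack([np.hstack(V[:3]),np.hstack(V[3:]+[V[0]*0])]))
E
python3 s2.py
python3 - <<'E'
# packings: cells for 4x3 grid
import itertools,numpy as np
C={'L':[(0,0),(1,0),(2,0),(0,-1)],'S':[(0,0),(1,0),(0,1)],'B':[(0,0),(1,0)]}
K={'L':(31/42,-2/42),'S':(8/42,8/42),'B':(.5,0)} # knob rel. to cell(0,0) centre, in cells
rot=lambda p,k:[(x,y) if k==0 else (-y,x) if k==1 else (-x,-y) if k==2 else (y,-x) for x,y in p]
def places(n):
    for k in range(4 if n!='B' else 2):
        for i in range(4):
            for j in range(3):
                c=frozenset((x+i,y+j) for x,y in rot(C[n],k))
                if all(0<=x<4 and 0<=y<3 for x,y in c):
                    kx,ky=rot([K[n]],k)[0]
                    yield c,k*90,(round((kx+i-1.5)*42,1),round((ky+j-1)*42,1))
P={n:list(places(n)) for n in 'LSB'}
for l in P['L']:
  for b in P['B']:
    if l[0]&b[0]: continue
    for s,t in itertools.combinations(P['S'],2):
      if len(l[0]|b[0]|s[0]|t[0])==12: print('L',l[1:],'B',b[1:],'S',s[1:],t[1:])
E
```

```text
top tray [ 0.4897  0.219  26.7629] 728.1 4452
top bar [ 0.4977  0.2154 40.547 ] 98.2 326
top L [  0.537   -0.205  177.3875] 54.2 915
top A [ 0.5907 -0.0411 26.1303] 44.8 666
top B [ 4.73100e-01 -4.15000e-02 -7.16847e+01] 48.2 692
scene tray [ 0.4912  0.2184 27.1354] 656.0 8062
scene bar [ 0.5038  0.208  38.4891] 893.9 1628
scene L [  0.5401  -0.208  177.7276] 288.9 1199
scene A [ 0.5942 -0.044  27.5725] 110.6 834
scene B [ 4.75500e-01 -4.38000e-02 -7.09026e+01] 412.9 1194
L (0, (-32.0, 40.0)) B (0, (42.0, -42)) S (90, (-29.0, -34.0)) (90, (55.0, 8.0))
L (0, (-32.0, 40.0)) B (90, (63.0, 21.0)) S (0, (29.0, -34.0)) (90, (-29.0, -34.0))
L (90, (-61.0, -11.0)) B (0, (42.0, -42)) S (0, (-13.0, 8.0)) (180, (55.0, 34.0))
L (90, (-61.0, -11.0)) B (0, (42.0, -42)) S (90, (55.0, 8.0)) (270, (-13.0, 34.0))
L (90, (-61.0, -11.0)) B (0, (42.0, 42)) S (0, (-13.0, 8.0)) (90, (55.0, -34.0))
L (90, (-61.0, -11.0)) B (90, (-21.0, 21.0)) S (0, (29.0, -34.0)) (180, (55.0, 34.0))
L (90, (-61.0, -11.0)) B (90, (-21.0, 21.0)) S (90, (55.0, -34.0)) (270, (29.0, 34.0))
L (90, (-61.0, -11.0)) B (90, (63.0, 21
[... 383 characters left out ...]
.0, 34.0))
L (270, (-23.0, 11.0)) B (90, (-63.0, -21.0)) S (0, (29.0, -34.0)) (180, (55.0, 34.0))
L (270, (-23.0, 11.0)) B (90, (-63.0, -21.0)) S (90, (55.0, -34.0)) (270, (29.0, 34.0))
L (270, (61.0, 11.0)) B (0, (-42.0, -42)) S (180, (13.0, -8.0)) (270, (-55.0, 34.0))
L (270, (61.0, 11.0)) B (0, (-42.0, 42)) S (0, (-55.0, -34.0)) (180, (13.0, -8.0))
L (270, (61.0, 11.0)) B (0, (-42.0, 42)) S (90, (13.0, -34.0)) (270, (-55.0, -8.0))
L (270, (61.0, 11.0)) B (90, (-63.0, -21.0)) S (90, (13.0, -34.0)) (180, (-29.0, 34.0))
L (270, (61.0, 11.0)) B (90, (21.0, -21.0)) S (0, (-55.0, -34.0)) (180, (-29.0, 34.0))
L (270, (61.0, 11.0)) B (90, (21.0, -21.0)) S (90, (-29.0, -34.0)) (270, (-55.0, 34.0))
```

```bash
python3 -c "
import cv2,numpy as np
cv2.imwrite('pics/fit.png',cv2.resize(np.hstack([cv2.imread('pics/fit_top.png'),cv2.imread('pics/fit_scene.png')]),(800,267)))"
```

```text
(no output)
```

View pics/fit.png

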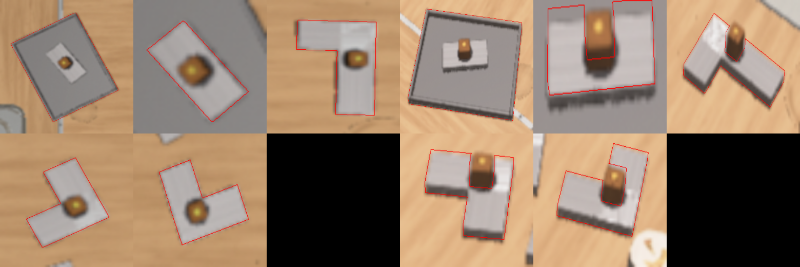

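```bash
cat > plan.py <<'E'
import sys,numpy as np
from rig import env
# usage: plan.py x y z phi : print turn needed and shift in tool axes after the turn
s=env.observe();R=np.array(s['tool_rot']);P=np.array(s['position'])
ph=np.degrees(np.arctan2(R[1,0],R[0,0]));
print('t %.2f pos %s phi %.2f tilt %s w %.4f f %.1f q %s'%(s['time_s'],np.round(P,4),ph,np.round(R[:2,2],4),s['grip_width'],s['gripper_force'],np.round(s['q'],0)))
if len(sys.argv)>4:
    x,y,z,t=map(float,sys.argv[1:5]);d=(t-ph+180)%360-180
    a=np.radians(t);v=np.array([x,y])-P[:2]
    print('rz %.4f dx %.4f dy %.4f dz %.4f'%(-np.radians(d),v@[np.cos(a),np.sin(a)],v@[np.sin(a),-np.cos(a)],P[2]-z))
E
python3 plan.py .45 .19 .3 116.8; python3 - <<'E'
from h import *
p=env.get_image('wrist');s=env.observe();R=np.array(s['tool_rot'])
print(p['camera_matrix'],R.T@(p['eye']-s['position']),np.round(R.T@p['orientation'],3))
E
```

```text
t 2.30 pos [ 0.1682 -0.5236  0.2313] phi 17.81 tilt [-0. -0.] w 0.0853 f 0.0 q [-85.  22.  74.  -0.  84. -12.]
rz -1.7277 dx 0.5099 dy 0.5733 dz -0.0687
[[346.90635553   0.         281.02158601]
 [  0.         346.90635553 211.13478607]
 [  0.           0.           1.        ]] [ 0.06678818 -0.00179608 -0.14329227] [[-0.001  0.964  0.267]
 [ 1.     0.     0.001]
 [ 0.001  0.267 -0.964]]
```

>>> arm_command([
  {"rz":-0.144,"fingers":0.04},
  {"rz":-0.144},
  {"rz":-0.144},
  {"rz":-0.144},
  {"rz":-0.144},
  {"rz":-0.144},
  {"rz":-0.144},
  {"rz":-0.144},
  {"rz":-0.144},
  {"rz":-0.144},
  {"rz":-0.144},
  {"rz":-0.144},
])

```text
invalid input
```

```bash
python3 plan.py .48 .24 .22 116.8
```

```text
t 2.35 pos [ 0.1682 -0.5236  0.2313] phi 17.81 tilt [ 0. -0.] w 0.0853 f 0.0 q [-85.  22.  74.   0.  84. -12.]
rz -1.7277 dx 0.5410 dy 0.6226 dz 0.0113
```

>>> arm_command([
  {"rx":0,"ry":0,"rz":-0.144,"dx":0,"dy":0,"dz":0,"fingers":0.04},
  {"rx":0,"ry":0,"rz":-0.144,"dx":0,"dy":0,"dz":0,"fingers":0.04},
  {"rx":0,"ry":0,"rz":-0.144,"dx":0,"dy":0,"dz":0,"fingers":0.04},
  {"rx":0,"ry":0,"rz":-0.144,"dx":0,"dy":0,"dz":0,"fingers":0.04},
  {"rx":0,"ry":0,"rz":-0.144,"dx":0,"dy":0,"dz":0,"fingers":0.04},
  {"rx":0,"ry":0,"rz":-0.144,"dx":0,"dy":0,"dz":0,"fingers":0.04},
  {"rx":0,"ry":0,"rz":-0.144,"dx":0,"dy":0,"dz":0,"fingers":0.04},
  {"rx":0,"ry":0,"rz":-0.144,"dx":0,"dy":0,"dz":0,"fingers":0.04},
  {"rx":0,"ry":0,"rz":-0.144,"dx":0,"dy":0,"dz":0,"fingers":0.04},
  {"rx":0,"ry":0,"rz":-0.144,"dx":0,"dy":0,"dz":0,"fingers":0.04},
  {"rx":0,"ry":0,"rz":-0.144,"dx":0,"dy":0,"dz":0,"fingers":0.04},
  {"rx":0,"ry":0,"rz":-0.144,"dx":0,"dy":0,"dz":0,"fingers":0.04},
])

```text
time_s: 3.55
position: [0.1682, -0.5236, 0.2313]
tool_rot: [[-0.456, 0.89, 0.0], [0.89, 0.456, -0.0], [-0.0, -0.0, -1.0]]
ft_force: [0.3, 0.7, -0.8]
grip_width: 0.0399
gripper_force: 0.0
```

```bash
python3 plan.py .48 .24 .22 116.8
```

```text
t 3.55 pos [ 0.1682 -0.5236  0.2313] phi 117.15 tilt [ 0.     -0.0001] w 0.0399 f 0.0 q [ -85.   22.   74.    0.   84. -112.]
rz 0.0062 dx 0.5410 dy 0.6226 dz 0.0113
```

>>> arm_command([
  {"rx":0,"ry":0,"rz":0.006,"dx":0.0225,"dy":0.026,"dz":0,"fingers":0.04},
  {"rx":0,"ry":0,"rz":0,"dx":0.0225,"dy":0.026,"dz":0,"fingers":0.04},
  {"rx":0,"ry":0,"rz":0,"dx":0.0225,"dy":0.026,"dz":0,"fingers":0.04},
  {"rx":0,"ry":0,"rz":0,"dx":0.0225,"dy":0.026,"dz":0,"fingers":0.04},
  {"rx":0,"ry":0,"rz":0,"dx":0.0225,"dy":0.026,"dz":0,"fingers":0.04},
  {"rx":0,"ry":0,"rz":0,"dx":0.0225,"dy":0.026,"dz":0,"fingers":0.04},
  {"rx":0,"ry":0,"rz":0,"dx":0.0225,"dy":0.026,"dz":0,"fingers":0.04},
  {"rx":0,"ry":0,"rz":0,"dx":0.0225,"dy":0.026,"dz":0,"fingers":0.04},
  {"rx":0,"ry":0,"rz":0,"dx":0.0225,"dy":0.026,"dz":0,"fingers":0.04},
  {"rx":0,"ry":0,"rz":0,"dx":0.0225,"dy":0.026,"dz":0,"fingers":0.04},
  {"rx":0,"ry":0,"rz":0,"dx":0.0225,"dy":0.026,"dz":0,"fingers":0.04},
  {"rx":0,"ry":0,"rz":0,"dx":0.0225,"dy":0.026,"dz":0,"fingers":0.04},
])

```text
time_s: 4.75
position: [0.3272, -0.1415, 0.2315]
tool_rot: [[-0.445, 0.895, 0.001], [0.895, 0.445, -0.0], [-0.001, 0.0, -1.0]]
ft_force: [1.5, -0.3, 0.3]
grip_width: 0.0399
gripper_force: 0.0
```

>>> arm_command([
  {"rx":0,"ry":0,"rz":0,"dx":0.0225,"dy":0.026,"dz":0,"fingers":0.04},
  {"rx":0,"ry":0,"rz":0,"dx":0.0225,"dy":0.026,"dz":0,"fingers":0.04},
  {"rx":0,"ry":0,"rz":0,"dx":0.0225,"dy":0.026,"dz":0,"fingers":0.04},
  {"rx":0,"ry":0,"rz":0,"dx":0.0225,"dy":0.026,"dz":0,"fingers":0.04},
  {"rx":0,"ry":0,"rz":0,"dx":0.0225,"dy":0.026,"dz":0,"fingers":0.04},
  {"rx":0,"ry":0,"rz":0,"dx":0.0225,"dy":0.026,"dz":0,"fingers":0.04},
  {"rx":0,"ry":0,"rz":0,"dx":0.0225,"dy":0.026,"dz":0,"fingers":0.04},
  {"rx":0,"ry":0,"rz":0,"dx":0.0225,"dy":0.026,"dz":0,"fingers":0.04},
  {"rx":0,"ry":0,"rz":0,"dx":0.0225,"dy":0.026,"dz":0,"fingers":0.04},
  {"rx":0,"ry":0,"rz":0,"dx":0.0225,"dy":0.026,"dz":0,"fingers":0.04},
  {"rx":0,"ry":0,"rz":0,"dx":0.0225,"dy":0.026,"dz":0,"fingers":0.04},
  {"rx":0,"ry":0,"rz":0,"dx":0.0225,"dy":0.026,"dz":0,"fingers":0.04},
])

```text
time_s: 5.95
position: [0.4862, 0.2395, 0.2313]
tool_rot: [[-0.446, 0.895, 0.0], [0.895, 0.446, -0.0], [-0.0, 0.0, -1.0]]
ft_force: [0.6, -0.3, 0.5]
grip_width: 0.0398
gripper_force: 0.0
```

```bash
cat > look.py <<'E'
import sys,pickle
from h import *
n=sys.argv[1];p=env.get_image('wrist');pickle.dump(p,open(f'pics/{n}.pkl','wb'));cv2.imwrite(f'pics/{n}.png',p['color'])
E
python3 look.py w1; python3 plan.py
```

```text
t 6.00 pos [0.4875 0.2429 0.231 ] phi 116.59 tilt [0.0008 0.002 ] w 0.0396 f 0.0 q [ 14.  21.  75.   0.  83. -13.]
```

View pics/w1.png

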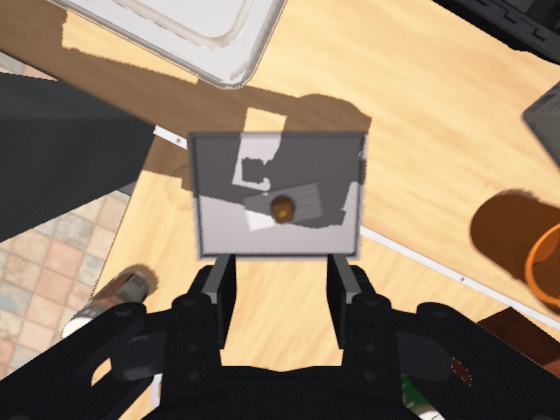

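```bash
cat > s3.py <<'E'
import pickle,sys
from h import *
p=pickle.load(open('pics/w1.pkl','rb'))
r,c,ar,vis=fit('tray',(.49,.219,np.radians(26.8)),p,sat(45),0,top=.018,pad=8)
print(r,c,ar);a=vis
print('tip bar',[(np.round(d['location'],1),d['p'],np.round(onplane(d['location'],p,.005),4)) for d in env.tip_of('bar',p)])
# knob: saturated dark inside tray
u0=proj([[.498,.2154,.043]],p)[0];x,y=np.round(u0).astype(int);print('pred knob top',u0)
cr=p['color'][y-30:y+30,x-50:x+50];h=cv2.cvtColor(cr,cv2.COLOR_BGR2HSV);m=((h[...,1]>90)*255).astype(np.uint8)
n,l,st,ce=cv2.connectedComponentsWithStats(m);i=1+np.argmax(st[1:,4]);print(st[i],ce[i]+[x-50,y-30])
b=cv2.resize(cr,None,fx=6,fy=6,interpolation=cv2.INTER_CUBIC)
a=cv2.resize(a,(600,int(600*a.shape[0]/a.shape[1])))
cv2.imwrite('pics/s3a.png',cv2.resize(np.vstack([a,cv2.resize(b,(600,360))]),(500,600)))
E
python3 s3.py
```

```text
[ 0.49114532  0.22214815 26.57205051] 1434.056862745098 21526.0625
tip bar [(array([280.1, 204. ]), 0.64, array([0.4957, 0.2168, 0.005 ]))]
pred knob top [281.46301358 215.64060821]
[ 41  12  21  25 423] [282.36643026 209.92907801]
```

View pics/s3a.png

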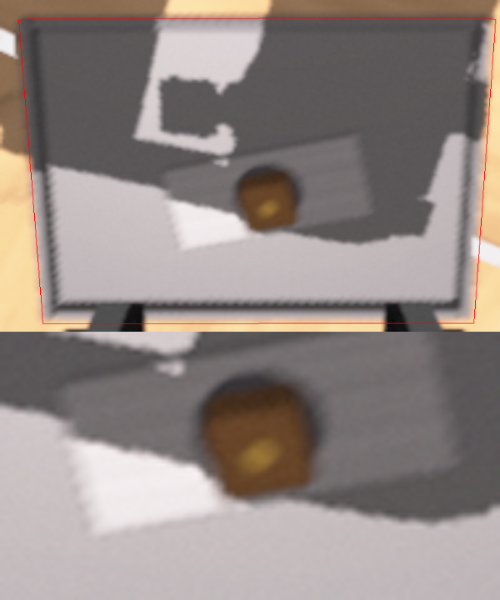

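>>> arm_command([
  {"rx":0,"ry":0,"rz":0,"dx":-0.02,"dy":0,"dz":0.025,"fingers":0.04},
  {"rx":0,"ry":0,"rz":0,"dx":-0.02,"dy":0,"dz":0.025,"fingers":0.04},
  {"rx":0,"ry":0,"rz":0,"dx":0,"dy":0,"dz":0,"fingers":0.04},
  {"rx":0,"ry":0,"rz":0,"dx":0,"dy":0,"dz":0,"fingers":0.04},
])

```text
time_s: 6.45
position: [0.5037, 0.2019, 0.1817]
tool_rot: [[-0.445, 0.896, -0.0], [0.896, 0.445, 0.0], [0.0, -0.0, -1.0]]
ft_force: [-0.7, -0.2, -0.4]
grip_width: 0.04
gripper_force: 0.0
```

```bash
python3 look.py w2; python3 plan.py; cat > s4.py <<'E'
import pickle,sys
from h import *
p=pickle.load(open('pics/w2.pkl','rb'))
r,c,ar,vis=fit('tray',(.49,.219,np.radians(26.8)),p,sat(45),0,top=.018,pad=8)
print(r,c,ar)
d=env.tip_of('bar',p)
print([(np.round(t['location'],1),t['p'],np.round(onplane(t['location'],p,.005),4)) for t in d])
vis=cv2.resize(vis,(500,int(500*vis.shape[0]/vis.shape[1])))
cv2.imwrite('pics/s4.png',np.vstack([vis,cv2.resize(p['color'],(500,375))])[:800])
E
python3 s4.py; python3 -c "
import cv2;a=cv2.imread('pics/s4.png');print(a.shape);cv2.imwrite('pics/s4.png',cv2.resize(a,None,fx=580/a.shape[0],fy=580/a.shape[0]))"
```

```text
t 6.50 pos [0.5039 0.2024 0.1824] phi 116.45 tilt [0.0013 0.0004] w 0.0402 f 0.0 q [  9.  23.  80.   0.  76. -17.]
[ 0.48979464  0.22063983 26.70926928] 1454.6941176470589 31261.0
[(array([284.1, 175.8]), 0.82, array([0.4989, 0.2165, 0.005 ]))]
(753, 500, 3)
```

View pics/s4.png

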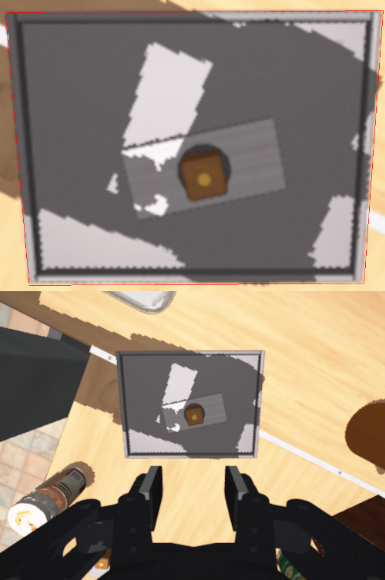

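```bash
python3 plan.py .498 .216 .021 130.5
```

```text
t 6.55 pos [0.5039 0.2026 0.1826] phi 116.48 tilt [0.002  0.0005] w 0.0403 f 0.0 q [  9.  23.  80.   0.  76. -17.]
rz -0.2447 dx 0.0140 dy 0.0042 dz 0.1616
```

>>> arm_command([
  {"rx":0,"ry":0,"rz":-0.1225,"dx":0,"dy":0,"dz":0.03,"fingers":0.04},
  {"rx":0,"ry":0,"rz":-0.1225,"dx":0,"dy":0,"dz":0.03,"fingers":0.04},
  {"rx":0,"ry":0,"rz":0,"dx":0.0145,"dy":0.004,"dz":0.03,"fingers":0.04},
  {"rx":0,"ry":0,"rz":0,"dx":0,"dy":0,"dz":0.02,"fingers":0.04},
  {"rx":0,"ry":0,"rz":0,"dx":0,"dy":0,"dz":0.02,"fingers":0.04},
  {"rx":0,"ry":0,"rz":0,"dx":0,"dy":0,"dz":0,"fingers":0.04},
])

```text
time_s: 7.15
position: [0.4964, 0.2163, 0.0503]
tool_rot: [[-0.65, 0.76, -0.003], [0.76, 0.65, -0.0], [0.001, -0.002, -1.0]]
ft_force: [-0.2, 0.1, 1.3]
grip_width: 0.0403
gripper_force: 0.0
```

```bash
python3 look.py w3; python3 plan.py .498 .216 .021 130.5; python3 plan.py .498 .216 .021 130.5;python3 - <<'E'
import cv2
a=cv2.imread('pics/w3.png')[20:400,100:480];cv2.imwrite('pics/w3c.png',cv2.resize(a,(560,560)))
E
```

```text
t 7.20 pos [0.4972 0.2163 0.0517] phi 130.55 tilt [-0.0003  0.    ] w 0.0397 f 0.0 q [ 11.  32.  90.   0.  58. -30.]
rz 0.0008 dx -0.0007 dy 0.0004 dz 0.0307
t 7.20 pos [0.4972 0.2163 0.0517] phi 130.55 tilt [-0.0003  0.    ] w 0.0397 f 0.0 q [ 11.  32.  90.   0.  58. -30.]
rz 0.0008 dx -0.0007 dy 0.0004 dz 0.0307
```

View pics/w3c.png

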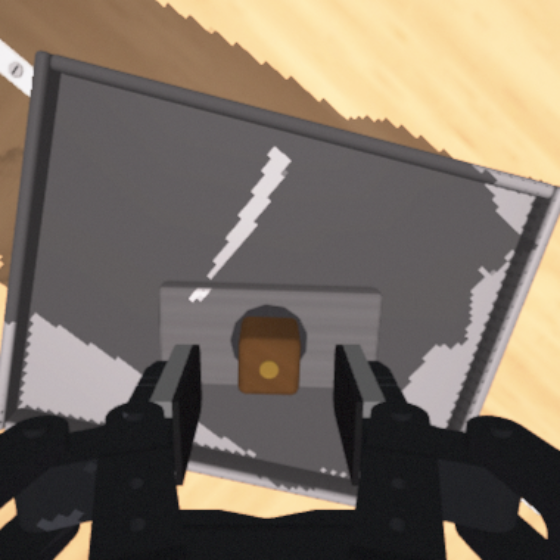

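```bash
cat > dot.py <<'E'
import sys,pickle
from h import *
# refine yellow dot (knob-top centre) near u,v ; z
def dot(p,u,v,z,r=14):
    x0,y0=int(u)-r,int(v)-r;c=p['color'][y0:y0+2*r,x0:x0+2*r].astype(float)
    s=(c[...,1]+c[...,2])-c[...,0]
    h=cv2.cvtColor(c.astype(np.uint8),cv2.COLOR_BGR2HSV)
    s=s-np.percentile(s[(h[...,1]>90)],60);s[(s<0)|(h[...,1]<110)]=0
    yy,xx=np.mgrid[:2*r,:2*r];k=s.copy();i=np.unravel_index(cv2.GaussianBlur(s,(0,0),1.5).argmax(),s.shape)
    k[(yy-i[0])**2+(xx-i[1])**2>20]=0
    uv=np.array([(k*xx).sum()/k.sum()+x0,(k*yy).sum()/k.sum()+y0]);return uv,onplane(uv,p,z)
if __name__=='__main__':
    p=pickle.load(open(f'pics/{sys.argv[1]}.pkl','rb'));u,v,z=map(float,sys.argv[2:5]);print(dot(p,u,v,z))
E
python3 dot.py w3 282.5 271 .043; python3 dot.py w2 284 175 .043
python3 - <<'E'
import pickle
from h import *
p=pickle.load(open('pics/w3.pkl','rb'))
print(onplane((282.5,271.1),p,.043), p['eye'])
E
```

```text
(array([282.00098441, 271.94421657]), array([0.4980317 , 0.21502856, 0.043     ]))
(array([282.27123928, 183.15874253]), array([0.49712652, 0.21600438, 0.043     ]))
[0.49792808 0.21551246 0.043     ] [0.45175718 0.26908123 0.19371838]
```

>>> arm_command([
  {"rx":0,"ry":0,"rz":0,"dx":-0.001,"dy":0,"dz":0.02,"fingers":0.04},
  {"rx":0,"ry":0,"rz":0,"dx":0,"dy":0,"dz":0.0105,"fingers":0.04},
  {"rx":0,"ry":0,"rz":0,"dx":0,"dy":0,"dz":0,"fingers":0.005},
  {"rx":0,"ry":0,"rz":0,"dx":0,"dy":0,"dz":0,"fingers":0.005},
  {"rx":0,"ry":0,"rz":0,"dx":0,"dy":0,"dz":0,"fingers":0.005},
  {"rx":0,"ry":0,"rz":0,"dx":0,"dy":0,"dz":0,"fingers":0.005},
], squeeze=60)

```text
time_s: 7.8
position: [0.4984, 0.2151, 0.0216]
tool_rot: [[-0.65, 0.76, 0.001], [0.76, 0.65, 0.0], [-0.001, 0.001, -1.0]]
ft_force: [-0.9, 0.3, 2.2]
grip_width: 0.0185
gripper_force: 59.3
```

```bash
python3 plan.py .432 .2391 .06 116.75
```

```text
t 7.80 pos [0.4984 0.2151 0.0216] phi 130.51 tilt [0.0013 0.0003] w 0.0185 f 59.3 q [ 11.  35.  91.   0.  54. -30.]
rz 0.2401 dx 0.0513 dy -0.0485 dz -0.0384
```

>>> arm_command([
  {"rx":0,"ry":0,"rz":0,"dx":0,"dy":0,"dz":-0.02,"fingers":0.005},
  {"rx":0,"ry":0,"rz":0,"dx":0,"dy":0,"dz":-0.02,"fingers":0.005},
  {"rx":0,"ry":0,"rz":0.12,"dx":0,"dy":0,"dz":0,"fingers":0.005},
  {"rx":0,"ry":0,"rz":0.12,"dx":0,"dy":0,"dz":0,"fingers":0.005},
  {"rx":0,"ry":0,"rz":0,"dx":0.0171,"dy":-0.0162,"dz":0,"fingers":0.005},
  {"rx":0,"ry":0,"rz":0,"dx":0.0171,"dy":-0.0162,"dz":0,"fingers":0.005},
  {"rx":0,"ry":0,"rz":0,"dx":0.0171,"dy":-0.0161,"dz":0,"fingers":0.005},
  {"rx":0,"ry":0,"rz":0,"dx":0,"dy":0,"dz":0.015,"fingers":0.005},
  {"rx":0,"ry":0,"rz":0,"dx":0,"dy":0,"dz":0,"fingers":0.005},
  {"rx":0,"ry":0,"rz":0,"dx":0,"dy":0,"dz":0,"fingers":0.005},
])

```text
time_s: 8.8
position: [0.432, 0.239, 0.0462]
tool_rot: [[-0.45, 0.893, 0.0], [0.893, 0.45, 0.0], [-0.0, 0.0, -1.0]]
ft_force: [-0.4, -0.2, -1.3]
grip_width: 0.0186
gripper_force: 58.9
```

```bash
python3 look.py w4; python3 plan.py .432 .2391 .0216 116.75; python3 - <<'E'
import cv2
a=cv2.imread('pics/w4.png')[20:400,100:480];cv2.imwrite('pics/w4c.png',cv2.resize(a,(560,560)))
E
```

```text
t 8.85 pos [0.4322 0.239  0.0463] phi 116.74 tilt [0.0007 0.0002] w 0.0188 f 58.9 q [ 15.  29.  98.  -0.  53. -12.]
rz -0.0002 dx 0.0002 dy -0.0001 dz 0.0247
```

View pics/w4c.png

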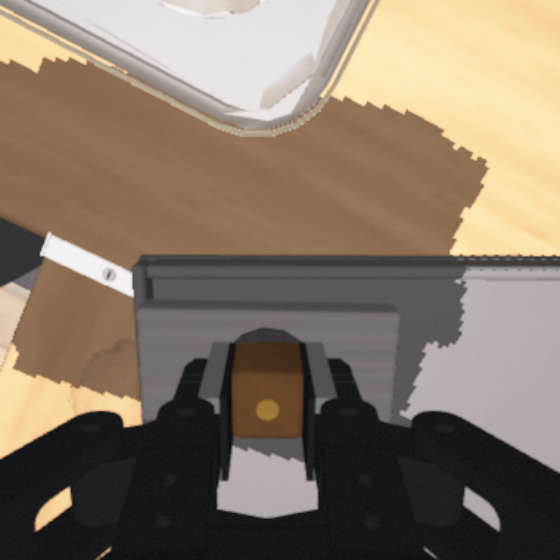

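```bash
cat > tf.py <<'E'
import pickle
from h import *
T=(.4898,.220,26.75)
def tl(P):
    a=np.radians(T[2]);d=np.asarray(P)[:2]-T[:2];return np.round(1e3*np.array([d@[np.cos(a),np.sin(a)],d@[-np.sin(a),np.cos(a)]]),1)
def tw(x,y):
    a=np.radians(T[2]);return np.round([T[0]+M*(x*np.cos(a)-y*np.sin(a)),T[1]+M*(x*np.sin(a)+y*np.cos(a))],4)
E
python3 - <<'E'
from tf import *
p=pickle.load(open('pics/w4.pkl','rb'));c=lambda x,y:(100+x*380/560,20+y*380/560)
print('tray corner want -91,70',tl(onplane(c(136,257),p,.018)),'rim back right',tl(onplane(c(558,257),p,.018)))
print('bar corners tl',tl(onplane(c(138,309),p,.0438)),'tr',tl(onplane(c(399,309),p,.0438)),'knobtop',tl(onplane(c(267,410),p,.068)))
E
```

```text
tray corner want -91,70 [-88.5  73.8] rim back right [56.4 73.8]
bar corners tl [-82.2  63.7] tr [-3.9 63.6] knobtop [-43.5  43.6]
```

```bash
python3 - <<'E'
from tf import *
p=pickle.load(open('pics/w3.pkl','rb'));c=lambda x,y:(100+x*380/560,20+y*380/560)
for q in [(38,52),(556,187),(3,428)]: print('w3',tl(onplane(c(*q),p,.018)))
p=pickle.load(open('pics/w2.pkl','rb'))
r=fit('tray',(.49,.22,np.radians(26.75)),p,sat(45),0,top=.018,pad=8);print(r[:2])
p4=pickle.load(open('pics/w4.pkl','rb'))
c4=cv2.resize(p4['color'][180:280,180:330],None,fx=4,fy=4,interpolation=cv2.INTER_CUBIC)
c2=cv2.resize(p['color'][75:175,160:310],None,fx=4,fy=4,interpolation=cv2.INTER_CUBIC)
cv2.imwrite('pics/cmp.png',np.vstack([c4,c2])[:800]); print(np.vstack([c4,c2]).shape)
# edge profile across back rim in w4, columns 250-320 ; left rim rows
g=cv2.cvtColor(p4['color'],cv2.COLOR_BGR2HSV)
print('S col',g[185:215,260:300,1].mean(1).round().astype(int),'V',g[185:215,260:300,2].mean(1).round().astype(int))
print('row S',g[198:204,185:210,1].mean(0).round().astype(int),'V',g[198:204,185:210,2].mean(0).round().astype(int))
E
```

```text
w3 [-89.5  70.2]
w3 [86.3 69.7]
w3 [-86.1 -67.4]
(array([ 0.4896733 ,  0.22069834, 26.61707574]), np.float64(1460.596568627451))
(800, 600, 3)
S col [104 104 104 105 106 105 106  99  64  15  14  15  12  10  10   9  12  10
  12  12  11  11  11  11  10  11  11  11  12  12] V [147 147 147 146 146 145 145 131  90  68  72  62  59  60  63  72  86  90
  95  95  93  91  85  77  82  93  92  93  93  93]
row S [ 81  90  95 100  84  51  37  24  13  11  11  11  12  12   9   9  14  12
  11  10  11   8  11  10  10] V [160 152 147 138 121 103  95  86  79  78  76  71  66  59  64  73  77  79
  80  78  80  79  78  79  79]
```

>>> arm_command([
  {"rx":0,"ry":0,"rz":0,"dx":0.0015,"dy":0,"dz":0.008,"fingers":0.005},
  {"rx":0,"ry":0,"rz":0,"dx":0,"dy":0,"dz":0.008,"fingers":0.005},
  {"rx":0,"ry":0,"rz":0,"dx":0,"dy":0,"dz":0.007,"fingers":0.005},
  {"rx":0,"ry":0,"rz":0,"dx":0,"dy":0,"dz":0.001,"fingers":0.005},
  {"rx":0,"ry":0,"rz":0,"dx":0,"dy":0,"dz":0,"fingers":0.005},
  {"rx":0,"ry":0,"rz":0,"dx":0,"dy":0,"dz":0,"fingers":0.04},
  {"rx":0,"ry":0,"rz":0,"dx":0,"dy":0,"dz":0,"fingers":0.04},
  {"rx":0,"ry":0,"rz":0,"dx":0,"dy":0,"dz":0,"fingers":0.04},
])

```text
time_s: 9.65
position: [0.431, 0.2403, 0.0217]
tool_rot: [[-0.45, 0.893, -0.0], [0.893, 0.45, 0.0], [0.0, -0.0, -1.0]]
ft_force: [0.5, 0.5, -0.7]
grip_width: 0.04
gripper_force: 0.0
```

```bash
python3 plan.py .47 -.02 .12 108.3
```

```text
t 9.65 pos [0.431  0.2403 0.0217] phi 116.75 tilt [-0.  0.] w 0.0400 f 0.0 q [ 15.  32.  99.   0.  49. -11.]
rz 0.1475 dx -0.2594 dy -0.0447 dz -0.0983
```

>>> arm_command([
  {"rx":0,"ry":0,"rz":0,"dx":0,"dy":0,"dz":-0.03,"fingers":0.04},
  {"rx":0,"ry":0,"rz":0,"dx":-0.015,"dy":0.02,"dz":-0.03,"fingers":0.04},
  {"rx":0,"ry":0,"rz":0,"dx":-0.015,"dy":0.02,"dz":-0.03,"fingers":0.04},
  {"rx":0,"ry":0,"rz":0,"dx":-0.015,"dy":0.02,"dz":-0.02,"fingers":0.04},
  {"rx":0,"ry":0,"rz":0,"dx":-0.015,"dy":0,"dz":-0.01,"fingers":0.04},
  {"rx":0,"ry":0,"rz":0,"dx":0,"dy":0,"dz":0,"fingers":0.04},
  {"rx":0,"ry":0,"rz":0,"dx":0,"dy":0,"dz":0,"fingers":0.04},
])

```text
time_s: 10.35
position: [0.5102, 0.2135, 0.1407]
tool_rot: [[-0.45, 0.893, -0.002], [0.893, 0.45, -0.0], [0.001, -0.002, -1.0]]
ft_force: [-0.2, 0.2, -1.1]
grip_width: 0.0401
gripper_force: 0.0
```

```bash
python3 look.py w5; python3 plan.py; python3 - <<'E'
from tf import *
p=pickle.load(open('pics/w5.pkl','rb'))
print(fit('tray',(.49,.22,np.radians(26.75)),p,sat(45),0,top=.018,pad=8)[:3])
P=proj([[*tw(x,y),.018] for x,y in [(-91,-70),(91,-70),(91,70),(-91,70)]],p);print(P.round())
x0,y0=np.maximum(P.min(0)-12,0).astype(int);x1,y1=(P.max(0)+12).astype(int)
c=p['color'][y0:y1,x0:x1];f=780/c.shape[1];print(x0,y0,f);cv2.imwrite('pics/w5c.png',cv2.resize(c,None,fx=f,fy=f,interpolation=cv2.INTER_CUBIC)[:600])
E
```

```text
t 10.40 pos [0.51   0.2137 0.1406] phi 116.75 tilt [-0.003  -0.0004] w 0.0401 f 0.0 q [ 10.  27.  82.   0.  71. -16.]
(array([ 0.48910405,  0.22012172, 26.63152278]), np.float64(1782.6154411764705), np.float64(39949.875))
[[155. 270.]
 [373. 270.]
 [386.  93.]
 [136.  94.]]
124 81 2.846715328467153
```

View pics/w5c.png

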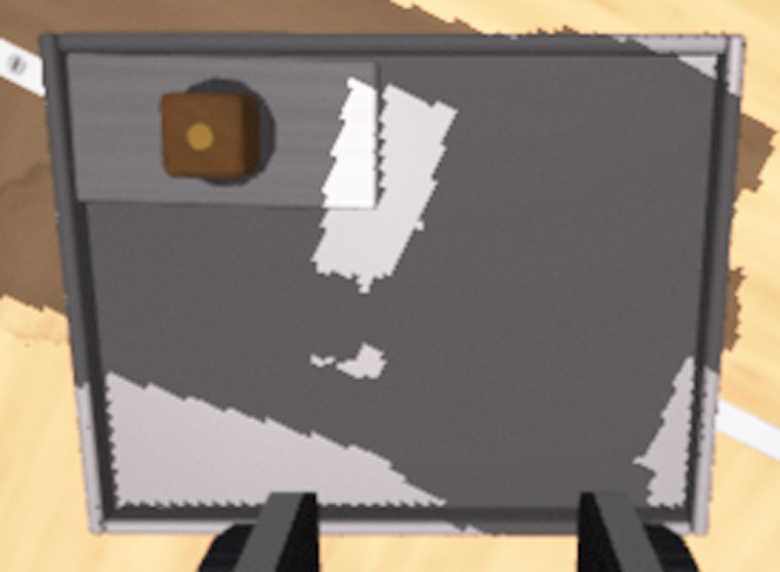

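```bash
sed -i 's/^T=.*/T=(.4895,.2205,26.7)/' tf.py; python3 - <<'E'
from tf import *
p=pickle.load(open('pics/w5.pkl','rb'));c=lambda x,y:(124+x/2.8467,81+y/2.8467)
for q in [(66,54),(379,63),(378,209),(77,201)]: print(tl(onplane(c(*q),p,.019)))
print('knob',tl(onplane(c(200,137),p,.043)))
for n,v in [('B',(-56,-8)),('A',(30,35)),('L',(33,-41))]: print(n,tw(*v))
E
python3 plan.py .46 -.01 .12 108.3
```

```text
[-83.1  64.8]
[-3.  62.6]
[-3.9 25.4]
[-84.   27.5]
knob [-44.2  44.9]
B [0.4431 0.1882]
A [0.5006 0.2652]
L [0.5374 0.1987]
t 10.40 pos [0.51   0.2137 0.1406] phi 116.75 tilt [-0.003  -0.0004] w 0.0401 f 0.0 q [ 10.  27.  82.   0.  71. -16.]
rz 0.1475 dx -0.1967 dy -0.1177 dz 0.0206
```

>>> arm_command([
  {"rx":0,"ry":0,"rz":0.0738,"dx":0,"dy":0,"dz":0,"fingers":0.04},
  {"rx":0,"ry":0,"rz":0.0738,"dx":0,"dy":0,"dz":0,"fingers":0.04},
  {"rx":0,"ry":0,"rz":0,"dx":-0.0328,"dy":-0.0196,"dz":0,"fingers":0.04},
  {"rx":0,"ry":0,"rz":0,"dx":-0.0328,"dy":-0.0196,"dz":0,"fingers":0.04},
  {"rx":0,"ry":0,"rz":0,"dx":-0.0328,"dy":-0.0196,"dz":0,"fingers":0.04},
  {"rx":0,"ry":0,"rz":0,"dx":-0.0328,"dy":-0.0196,"dz":0,"fingers":0.04},
  {"rx":0,"ry":0,"rz":0,"dx":-0.0328,"dy":-0.0196,"dz":0,"fingers":0.04},
  {"rx":0,"ry":0,"rz":0,"dx":-0.0328,"dy":-0.0196,"dz":0,"fingers":0.04},
  {"rx":0,"ry":0,"rz":0,"dx":0,"dy":0,"dz":0.02,"fingers":0.04},
  {"rx":0,"ry":0,"rz":0,"dx":0,"dy":0,"dz":0,"fingers":0.04},
  {"rx":0,"ry":0,"rz":0,"dx":0,"dy":0,"dz":0,"fingers":0.04},
])

```text
time_s: 11.5
position: [0.461, -0.0092, 0.1215]
tool_rot: [[-0.315, 0.949, -0.002], [0.949, 0.315, 0.001], [0.001, -0.002, -1.0]]
ft_force: [0.8, 0.2, -0.5]
grip_width: 0.0401
gripper_force: 0.0
```

```bash
python3 look.py w6; python3 plan.py;  cat > pc.py <<'E'
import sys
from tf import *
from dot import dot
# pc.py shot name x y yaw z0 : fit a plate and find its knob-top dot
n,k=sys.argv[1:3];x,y,a,z=map(float,sys.argv[3:7]);p=pickle.load(open(f'pics/{n}.pkl','rb'))
r,c,ar,vis=fit(k,(x,y,np.radians(a)),p,sat(45),z,pad=8);print('fit',np.round(r,4),round(c),round(ar))
u,v=proj([[r[0],r[1],z+.038]],p)[0];uv,P=dot(p,u,v,z+.038,16);print('dot',uv.round(1),P.round(4))
f=380/max(vis.shape[:2]);cv2.imwrite(f'pics/{n}v.png',cv2.resize(vis,None,fx=f,fy=f))
t=[d for d in env.tip_of('short_l_1' if k=='short_l' else k,env.get_image('wrist'))][:2];print([(np.round(d['location']),np.round(onplane(d['location'],p,z),4)) for d in t])
E
python3 pc.py w6 short_l .473 -.0415 -71.7 0
```

```text
t 11.55 pos [ 0.4614 -0.0091  0.1219] phi 108.37 tilt [-0.0007  0.0003] w 0.0400 f 0.0 q [-16.  20.  98.   0.  62. -34.]
fit [ 4.73400e-01 -4.21000e-02 -7.15324e+01] 1686 7556
dot [284.3 266.2] [ 0.4728 -0.0407  0.038 ]
[(array([282., 246.]), array([ 0.4714, -0.0402,  0.    ])), (array([417., 288.]), array([ 0.5905, -0.0404,  0.    ]))]
```

View pics/w6v.png

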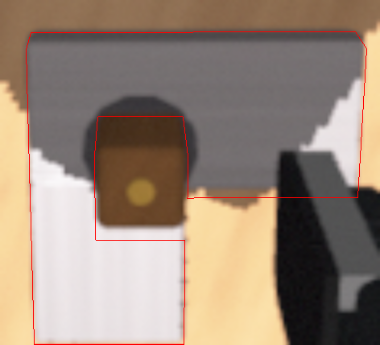

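```bash
python3 plan.py .473 -.0412 .0165 108.4
```

```text
t 11.65 pos [ 0.4618 -0.0092  0.1222] phi 108.39 tilt [ 0.0005 -0.0001] w 0.0398 f 0.0 q [-16.  20.  98.   0.  62. -34.]
rz -0.0003 dx -0.0339 dy 0.0005 dz 0.1057
```

>>> arm_command([
  {"rx":0,"ry":0,"rz":0,"dx":-0.017,"dy":0.0005,"dz":0.01,"fingers":0.04},
  {"rx":0,"ry":0,"rz":0,"dx":-0.017,"dy":0,"dz":0.02,"fingers":0.04},
  {"rx":0,"ry":0,"rz":0,"dx":0,"dy":0,"dz":0.025,"fingers":0.04},
  {"rx":0,"ry":0,"rz":0,"dx":0,"dy":0,"dz":0.025,"fingers":0.04},
  {"rx":0,"ry":0,"rz":0,"dx":0,"dy":0,"dz":0.0255,"fingers":0.04},
  {"rx":0,"ry":0,"rz":0,"dx":0,"dy":0,"dz":0,"fingers":0.04},
  {"rx":0,"ry":0,"rz":0,"dx":0,"dy":0,"dz":0,"fingers":0.005},
  {"rx":0,"ry":0,"rz":0,"dx":0,"dy":0,"dz":0,"fingers":0.005},
  {"rx":0,"ry":0,"rz":0,"dx":0,"dy":0,"dz":0,"fingers":0.005},
  {"rx":0,"ry":0,"rz":0,"dx":0,"dy":0,"dz":0,"fingers":0.005},
])

```text
time_s: 12.65
position: [0.4735, -0.0421, 0.0176]
tool_rot: [[-0.314, 0.949, 0.002], [0.949, 0.314, -0.001], [-0.001, 0.002, -1.0]]
ft_force: [0.1, 2.1, 7.2]
grip_width: 0.0189
gripper_force: 59.7
```

```bash
python3 - <<'E'
from tf import *
print(tw(-56,-7))
E
python3 plan.py .4426 .1891 .06 116.7
```

```text
[0.4426 0.1891]
t 12.65 pos [ 0.4735 -0.0421  0.0176] phi 108.31 tilt [ 0.0023 -0.0006] w 0.0189 f 59.7 q [-19.  31. 102.   0.  46. -38.]
rz -0.1464 dx 0.2204 dy 0.0763 dz -0.0424
```

>>> arm_command([
  {"rx":0,"ry":0,"rz":0,"dx":0,"dy":0,"dz":-0.03,"fingers":0.005},
  {"rx":0,"ry":0,"rz":-0.073,"dx":0,"dy":0,"dz":-0.04,"fingers":0.005},
  {"rx":0,"ry":0,"rz":-0.0734,"dx":0,"dy":0,"dz":-0.04,"fingers":0.005},
  {"rx":0,"ry":0,"rz":0,"dx":0.0315,"dy":0.0109,"dz":0,"fingers":0.005},
  {"rx":0,"ry":0,"rz":0,"dx":0.0315,"dy":0.0109,"dz":0,"fingers":0.005},
  {"rx":0,"ry":0,"rz":0,"dx":0.0315,"dy":0.0109,"dz":0,"fingers":0.005},
  {"rx":0,"ry":0,"rz":0,"dx":0.0315,"dy":0.0109,"dz":0,"fingers":0.005},
  {"rx":0,"ry":0,"rz":0,"dx":0.0315,"dy":0.0109,"dz":0,"fingers":0.005},
  {"rx":0,"ry":0,"rz":0,"dx":0.0315,"dy":0.0109,"dz":0,"fingers":0.005},
  {"rx":0,"ry":0,"rz":0,"dx":0.0315,"dy":0.0109,"dz":0.03,"fingers":0.005},
  {"rx":0,"ry":0,"rz":0,"dx":0,"dy":0,"dz":0.03,"fingers":0.005},
  {"rx":0,"ry":0,"rz":0,"dx":0,"dy":0,"dz":0,"fingers":0.005},
])

```text
time_s: 13.85
position: [0.4399, 0.1896, 0.0642]
tool_rot: [[-0.451, 0.893, -0.006], [0.893, 0.451, -0.001], [0.002, -0.006, -1.0]]
ft_force: [-0.4, 0.2, -0.1]
grip_width: 0.0183
gripper_force: 59.0
```

```bash
python3 look.py w7;python3 plan.py .4426 .1891 .0225 116.7; cat > held.py <<'E'
import sys
from tf import *
from dot import dot
# held.py shot name offset_yaw : where the held piece (underside = TCP z -.0165) sits, by its top-face fit
n,k,a=sys.argv[1:4];p=pickle.load(open(f'pics/{n}.pkl','rb'));s=env.observe();P=np.array(s['position']);z=P[2]-.0170
u,v=proj([[P[0],P[1],z+.038]],p)[0];uv,D=dot(p,u,v,z+.038,16);print('dot',uv.round(1),'tray',tl(D),'tcp tray',tl(P))
E
python3 held.py w7 short_l 0
```

```text
t 13.90 pos [0.4412 0.1892 0.066 ] phi 116.72 tilt [-0.0028 -0.0005] w 0.0189 f 59.0 q [  9.  27.  99.  -0.  55. -18.]
rz 0.0004 dx -0.0007 dy 0.0013 dz 0.0435
dot [284.7 295. ] tray [-57.2  -2.9] tcp tray [-57.3  -6.3]
```

>>> arm_command([
  {"rx":0,"ry":0,"rz":0,"dx":-0.002,"dy":0.001,"dz":0.01,"fingers":0.005},
  {"rx":0,"ry":0,"rz":0,"dx":0,"dy":0,"dz":0.01,"fingers":0.005},
  {"rx":0,"ry":0,"rz":0,"dx":0,"dy":0,"dz":0,"fingers":0.005},
  {"rx":0,"ry":0,"rz":0,"dx":0,"dy":0,"dz":0,"fingers":0.005},
  {"rx":0,"ry":0,"rz":0,"dx":0,"dy":0,"dz":0,"fingers":0.005},
])

```text
time_s: 14.4
position: [0.444, 0.1877, 0.0467]
tool_rot: [[-0.449, 0.894, 0.001], [0.894, 0.449, 0.0], [-0.0, 0.001, -1.0]]
ft_force: [-0.7, -0.4, -0.9]
grip_width: 0.0186
gripper_force: 59.0
```

```bash
python3 look.py w8;python3 plan.py .4426 .1891 .0225 116.7; python3 held.py w8 short_l 0; python3 - <<'E'
from tf import *
from dot import dot
p=pickle.load(open('pics/w8.pkl','rb'))
u,v=proj([[*tw(-43.5,45),.043]],p)[0];print('bar dot',tl(dot(p,u,v,.043,14)[1]))
E
```

```text
t 14.45 pos [0.444  0.1878 0.0467] phi 116.68 tilt [0.0007 0.0001] w 0.0188 f 59.0 q [  9.  28. 100.   0.  52. -18.]
rz -0.0004 dx 0.0018 dy -0.0006 dz 0.0242
dot [284.7 295. ] tray [-54.5  -7.3] tcp tray [-55.4  -8.8]
bar dot [-44.5  44.1]
```

>>> arm_command([
  {"rx":0,"ry":0,"rz":0,"dx":0,"dy":-0.0012,"dz":0.01,"fingers":0.005},
  {"rx":0,"ry":0,"rz":0,"dx":0,"dy":0,"dz":0.008,"fingers":0.005},
  {"rx":0,"ry":0,"rz":0,"dx":0,"dy":0,"dz":0.006,"fingers":0.005},
  {"rx":0,"ry":0,"rz":0,"dx":0,"dy":0,"dz":0,"fingers":0.005},
  {"rx":0,"ry":0,"rz":0,"dx":0,"dy":0,"dz":0,"fingers":0.005},
])

```text
time_s: 14.95
position: [0.4422, 0.1873, 0.0226]
tool_rot: [[-0.449, 0.893, -0.001], [0.893, 0.449, -0.0], [0.0, -0.001, -1.0]]
ft_force: [-4.6, -1.7, 11.5]
grip_width: 0.0188
gripper_force: 60.7
```

```bash
python3 plan.py
```

```text
t 14.95 pos [0.4422 0.1873 0.0226] phi 116.70 tilt [-0.0006 -0.0002] w 0.0188 f 60.7 q [  9.  31. 101.  -0.  48. -18.]
```

>>> arm_command([
  {"rx":0,"ry":0,"rz":0,"dx":0,"dy":0,"dz":0,"fingers":0.04},
  {"rx":0,"ry":0,"rz":0,"dx":0,"dy":0,"dz":0,"fingers":0.04},
  {"rx":0,"ry":0,"rz":0,"dx":0,"dy":0,"dz":0,"fingers":0.04},
  {"rx":0,"ry":0,"rz":0,"dx":0,"dy":0,"dz":-0.03,"fingers":0.04},
  {"rx":0,"ry":0,"rz":0,"dx":0,"dy":0,"dz":-0.04,"fingers":0.04},
  {"rx":0,"ry":0,"rz":0,"dx":0,"dy":0.03,"dz":-0.03,"fingers":0.04},
  {"rx":0,"ry":0,"rz":0,"dx":0,"dy":0.03,"dz":0,"fingers":0.04},
  {"rx":0,"ry":0,"rz":0,"dx":0,"dy":0,"dz":0,"fingers":0.04},
  {"rx":0,"ry":0,"rz":0,"dx":0,"dy":0,"dz":0,"fingers":0.04},
])

```text
time_s: 15.85
position: [0.4958, 0.2142, 0.1216]
tool_rot: [[-0.449, 0.893, -0.002], [0.893, 0.449, -0.0], [0.0, -0.002, -1.0]]
ft_force: [-0.2, -0.3, -0.6]
grip_width: 0.0396
gripper_force: 0.0
```

```bash
python3 look.py w9; python3 - <<'E'
from tf import *
from dot import dot
p=pickle.load(open('pics/w9.pkl','rb'))
for n,q in [('bar',(-43.5,45)),('B',(-56,-8))]:
    u,v=proj([[*tw(*q),.043]],p)[0];uv,D=dot(p,u,v,.043,14);print(n,uv,tl(D))
E
python3 plan.py .577 -.014 .12 116.1
```

```text
bar [206.94600774 141.78121702] [-44.5  45. ]
B [190.97216356 220.24112114] [-58.1  -6.6]
t 15.90 pos [0.4953 0.214  0.1215] phi 116.69 tilt [-0.0022 -0.0004] w 0.0401 f 0.0 q [ 11.  27.  86.  -0.  67. -16.]
rz 0.0104 dx -0.2407 dy -0.0270 dz 0.0015
```

>>> arm_command([
  {"rx":0,"ry":0,"rz":0.01,"dx":-0.0344,"dy":-0.0039,"dz":0,"fingers":0.04},
  {"rx":0,"ry":0,"rz":0,"dx":-0.0344,"dy":-0.0039,"dz":0,"fingers":0.04},
  {"rx":0,"ry":0,"rz":0,"dx":-0.0344,"dy":-0.0039,"dz":0,"fingers":0.04},
  {"rx":0,"ry":0,"rz":0,"dx":-0.0344,"dy":-0.0039,"dz":0,"fingers":0.04},
  {"rx":0,"ry":0,"rz":0,"dx":-0.0344,"dy":-0.0039,"dz":0,"fingers":0.04},
  {"rx":0,"ry":0,"rz":0,"dx":-0.0344,"dy":-0.0039,"dz":0,"fingers":0.04},
  {"rx":0,"ry":0,"rz":0,"dx":-0.0344,"dy":-0.0039,"dz":0,"fingers":0.04},
  {"rx":0,"ry":0,"rz":0,"dx":0,"dy":0,"dz":0,"fingers":0.04},
  {"rx":0,"ry":0,"rz":0,"dx":0,"dy":0,"dz":0,"fingers":0.04},
  {"rx":0,"ry":0,"rz":0,"dx":0,"dy":0,"dz":0,"fingers":0.04},
])

```text
time_s: 16.9
position: [0.5772, -0.013, 0.1221]
tool_rot: [[-0.441, 0.898, -0.001], [0.898, 0.441, 0.0], [0.001, -0.001, -1.0]]
ft_force: [-0.3, 0.7, 0.1]
grip_width: 0.0399
gripper_force: 0.0
```

```bash
python3 look.py w10; python3 pc.py w10 short_l .591 -.041 26.1 0;python3 plan.py .591 -.041 .017 116.1
```

```text
fit [ 0.5908 -0.0404 26.2508] 667 6557
dot [282.  261.3] [ 0.5905 -0.04    0.038 ]
[(array([284., 244.]), array([ 0.5924, -0.0408,  0.    ]))]
t 17.05 pos [ 0.5777 -0.0129  0.1224] phi 116.19 tilt [-0.0003  0.0001] w 0.0400 f 0.0 q [-13.  30.  79.   0.  70. -39.]
rz 0.0016 dx -0.0311 dy -0.0004 dz 0.1054
```

>>> arm_command([
  {"rx":0,"ry":0,"rz":0.001,"dx":-0.0155,"dy":-0.0005,"dz":0.01,"fingers":0.04},
  {"rx":0,"ry":0,"rz":0,"dx":-0.0155,"dy":0,"dz":0.02,"fingers":0.04},
  {"rx":0,"ry":0,"rz":0,"dx":0,"dy":0,"dz":0.025,"fingers":0.04},
  {"rx":0,"ry":0,"rz":0,"dx":0,"dy":0,"dz":0.025,"fingers":0.04},
  {"rx":0,"ry":0,"rz":0,"dx":0,"dy":0,"dz":0.025,"fingers":0.04},
  {"rx":0,"ry":0,"rz":0,"dx":0,"dy":0,"dz":0,"fingers":0.04},
  {"rx":0,"ry":0,"rz":0,"dx":0,"dy":0,"dz":0,"fingers":0.005},
  {"rx":0,"ry":0,"rz":0,"dx":0,"dy":0,"dz":0,"fingers":0.005},
  {"rx":0,"ry":0,"rz":0,"dx":0,"dy":0,"dz":0,"fingers":0.005},
  {"rx":0,"ry":0,"rz":0,"dx":0,"dy":0,"dz":0,"fingers":0.005},
])

```text
time_s: 18.05
position: [0.5913, -0.042, 0.0177]
tool_rot: [[-0.439, 0.898, 0.0], [0.898, 0.439, -0.0], [-0.0, 0.0, -1.0]]
ft_force: [0.4, -0.2, 0.6]
grip_width: 0.0188
gripper_force: 60.2
```

```bash
python3 -c "
from tf import *
print(tw(30,34.5))"; python3 plan.py .5004 .2647 .07 26.7
```

```text
[0.5008 0.2648]
t 18.05 pos [ 0.5913 -0.042   0.0177] phi 116.07 tilt [ 0.0005 -0.0002] w 0.0188 f 60.2 q [-15.  39.  83.  -0.  58. -42.]
rz 1.5597 dx 0.0566 dy -0.3148 dz -0.0523
```

>>> arm_command([
  {"rx":0,"ry":0,"rz":0,"dx":0,"dy":0,"dz":-0.04,"fingers":0.005},
  {"rx":0,"ry":0,"rz":0.1418,"dx":0,"dy":0,"dz":-0.04,"fingers":0.005},
  {"rx":0,"ry":0,"rz":0.1418,"dx":0,"dy":0,"dz":0,"fingers":0.005},
  {"rx":0,"ry":0,"rz":0.1418,"dx":0,"dy":0,"dz":0,"fingers":0.005},
  {"rx":0,"ry":0,"rz":0.1418,"dx":0,"dy":0,"dz":0,"fingers":0.005},
  {"rx":0,"ry":0,"rz":0.1418,"dx":0,"dy":0,"dz":0,"fingers":0.005},
  {"rx":0,"ry":0,"rz":0.1418,"dx":0,"dy":0,"dz":0,"fingers":0.005},
  {"rx":0,"ry":0,"rz":0.1418,"dx":0,"dy":0,"dz":0,"fingers":0.005},
  {"rx":0,"ry":0,"rz":0.1418,"dx":0,"dy":0,"dz":0,"fingers":0.005},
  {"rx":0,"ry":0,"rz":0.1418,"dx":0,"dy":0,"dz":0,"fingers":0.005},
  {"rx":0,"ry":0,"rz":0.1418,"dx":0,"dy":0,"dz":0,"fingers":0.005},
  {"rx":0,"ry":0,"rz":0.1418,"dx":0,"dy":0,"dz":0,"fingers":0.005},
])

```text
time_s: 19.25
position: [0.5911, -0.0419, 0.0974]
tool_rot: [[0.896, 0.444, -0.0], [0.444, -0.896, 0.0], [-0.0, -0.0, -1.0]]
ft_force: [-0.8, 0.4, -0.6]
grip_width: 0.0183
gripper_force: 60.0
```

>>> arm_command([
  {"rx":0,"ry":0,"rz":0,"dx":0.0057,"dy":-0.0315,"dz":0,"fingers":0.005},
  {"rx":0,"ry":0,"rz":0,"dx":0.0057,"dy":-0.0315,"dz":0,"fingers":0.005},
  {"rx":0,"ry":0,"rz":0,"dx":0.0057,"dy":-0.0315,"dz":0,"fingers":0.005},
  {"rx":0,"ry":0,"rz":0,"dx":0.0057,"dy":-0.0315,"dz":0,"fingers":0.005},
  {"rx":0,"ry":0,"rz":0,"dx":0.0057,"dy":-0.0315,"dz":0,"fingers":0.005},
  {"rx":0,"ry":0,"rz":0,"dx":0.0057,"dy":-0.0315,"dz":0,"fingers":0.005},
  {"rx":0,"ry":0,"rz":0,"dx":0.0057,"dy":-0.0315,"dz":0,"fingers":0.005},
  {"rx":0,"ry":0,"rz":0,"dx":0.0057,"dy":-0.0315,"dz":0,"fingers":0.005},
  {"rx":0,"ry":0,"rz":0,"dx":0.0057,"dy":-0.0315,"dz":0.01,"fingers":0.005},
  {"rx":0,"ry":0,"rz":0,"dx":0.0057,"dy":-0.0315,"dz":0.02,"fingers":0.005},
  {"rx":0,"ry":0,"rz":0,"dx":0,"dy":0,"dz":0.02,"fingers":0.005},
  {"rx":0,"ry":0,"rz":0,"dx":0,"dy":0,"dz":0,"fingers":0.005},
])

```text
time_s: 20.45
position: [0.499, 0.2654, 0.0453]
tool_rot: [[0.893, 0.451, -0.004], [0.451, -0.893, -0.001], [-0.005, -0.001, -1.0]]
ft_force: [0.2, 0.1, -1.1]
grip_width: 0.0186
gripper_force: 59.9
```

```bash
sed -i "s/^print/print/" tf.py; cat > held2.py <<'E'
import sys
from tf import *
from dot import dot
# held piece's dot beside the placed ones
n=sys.argv[1];p=pickle.load(open(f'pics/{n}.pkl','rb'));P=np.array(env.observe()['position']);z=P[2]-.0176
Q={'bar':(*tw(-44,45),.043),'B':(*tw(-57.5,-7),.043),'A':(*tw(30,34.5),.043)}
Q['held']=(P[0],P[1],z+.038);print('tcp',tl(P))
for k,q in Q.items():
    u,v=proj([q],p)[0]
    if 16<u<540 and 16<v<400:
        try: uv,D=dot(p,u,v,q[2],14);print(k,np.round([u,v]),uv.round(1),tl(D))
        except Exception as e: print(k,'no',e)
E
python3 look.py w11;python3 plan.py .5008 .2648 .0226 26.7; python3 held2.py w11
```

```text
t 20.50 pos [0.5001 0.2651 0.0468] phi 26.72 tilt [-0.002  -0.0007] w 0.0186 f 59.9 q [16. 35. 86. -0. 59. 79.]
rz 0.0003 dx 0.0005 dy 0.0005 dz 0.0242
tcp [29.5 35. ]
bar [267. 397.] [nan nan] [nan nan]
A [288. 265.] [289.  275.3] [24.8 34.3]
held [288. 292.] [281. 290.] [30.4 37.9]dot.py:11: RuntimeWarning: invalid value encountered in scalar divide
  uv=np.array([(k*xx).sum()/k.sum()+x0,(k*yy).sum()/k.sum()+y0]);return uv,onplane(uv,p,z)
```

>>> arm_command([
  {"rx":0,"ry":0,"rz":0,"dx":0,"dy":0,"dz":0,"fingers":0.005},
  {"rx":0,"ry":0,"rz":0,"dx":0,"dy":0,"dz":0,"fingers":0.005},
  {"rx":0,"ry":0,"rz":0,"dx":0,"dy":0,"dz":0,"fingers":0.005},
])

```text
time_s: 20.8
position: [0.5013, 0.2648, 0.0482]
tool_rot: [[0.894, 0.448, 0.001], [0.448, -0.894, 0.0], [0.002, 0.0, -1.0]]
ft_force: [0.4, 0.2, -2.2]
grip_width: 0.0187
gripper_force: 59.9
```

```bash
python3 look.py w12;python3 plan.py .5008 .2648 .0226 26.7; python3 held2.py w12 2>/dev/null; python3 - <<'E'
from tf import *
p=pickle.load(open('pics/w12.pkl','rb'));print('tray corners pred',proj([[*tw(x,y),.018] for x,y in [(91,70),(91,-70),(-91,70)]],p).round(1))
h=cv2.cvtColor(p['color'],cv2.COLOR_BGR2HSV)
# far rim (+x wall): profile along a column through y=0 ; side rim (+y wall) along a row through x=60
for x,y,dx,dy in [(91,0,0,1),(91,-40,0,1),(60,70,1,0),(75,70,1,0)]:
    u,v=np.round(proj([[*tw(x,y),.018]],p)[0]).astype(int)
    print((x,y),(u,v),[int(h[v+i*dy,u+i*dx,1]) for i in range(-7,8)],[int(h[v+i*dy,u+i*dx,2]) for i in range(-7,8)])
P=env.observe()['position'];z=P[2]-.0176+.0138
E
```

```text
t 20.85 pos [0.5011 0.2648 0.048 ] phi 26.65 tilt [0.0011 0.0003] w 0.0185 f 59.9 q [16. 35. 86. -0. 59. 79.]
rz -0.0009 dx -0.0003 dy -0.0002 dz 0.0254
tcp [30.3 34.3]
bar no index -1 is out of bounds for axis 0 with size 0
A [285. 266.] [290.  276.3] [24.6 32.1]
held [286. 292.] [282. 290.] [31.1 35.9]
tray corners pred [[211.6 129.1]
 [498.9 128.5]
 [227.6 427.1]]
(91, 0) (np.int64(355), np.int64(129)) [84, 84, 94, 110, 108, 101, 63, 11, 12, 14, 10, 9, 10, 12, 12] [251, 251, 247, 204, 144, 131, 93, 95, 147, 179, 197, 199, 200, 199, 192]
(91, -40) (np.int64(437), np.int64(128)) [90, 89, 88, 88, 96, 110, 101, 70, 13, 13, 11, 10, 13, 11, 12] [251, 251, 251, 251, 247, 208, 137, 95, 97, 152, 180, 187, 194, 194, 193]
(60, 70) (np.int64(215), np.int64(191)) [110, 106, 108, 105, 104, 104, 103, 78, 14, 14, 13, 13, 14, 13, 14] [144, 149, 149, 150, 150, 150, 148, 124, 89, 94, 97, 102, 109, 120, 127]
(75, 70) (np.int64(213), np.int64(162)) [107, 109, 107, 109, 108, 110, 110, 102, 43, 9, 14, 8, 8, 13, 10] [143, 145, 146, 143, 146, 144, 144, 125, 94, 87, 94, 91, 97, 115, 122]
```

>>> arm_command([
  {"rx":0,"ry":0,"rz":-0.001,"dx":-0.0003,"dy":0.0005,"dz":0.01,"fingers":0.005},
  {"rx":0,"ry":0,"rz":0,"dx":0,"dy":0,"dz":0.008,"fingers":0.005},
  {"rx":0,"ry":0,"rz":0,"dx":0,"dy":0,"dz":0.007,"fingers":0.005},
  {"rx":0,"ry":0,"rz":0,"dx":0,"dy":0,"dz":0,"fingers":0.005},
  {"rx":0,"ry":0,"rz":0,"dx":0,"dy":0,"dz":0,"fingers":0.005},
])

```text
time_s: 21.35
position: [0.5004, 0.2644, 0.0227]
tool_rot: [[0.893, 0.45, -0.0], [0.45, -0.893, -0.0], [-0.0, 0.0, -1.0]]
ft_force: [-2.4, -2.5, 8.8]
grip_width: 0.019
gripper_force: 61.5
```

>>> arm_command([
  {"rx":0,"ry":0,"rz":0,"dx":0,"dy":0,"dz":0,"fingers":0.04},
  {"rx":0,"ry":0,"rz":0,"dx":0,"dy":0,"dz":0,"fingers":0.04},
  {"rx":0,"ry":0,"rz":0,"dx":0,"dy":0,"dz":0,"fingers":0.04},
  {"rx":0,"ry":0,"rz":0,"dx":0,"dy":0,"dz":-0.04,"fingers":0.04},
  {"rx":0,"ry":0,"rz":-0.14,"dx":0,"dy":0,"dz":-0.04,"fingers":0.04},
  {"rx":0,"ry":0,"rz":-0.14,"dx":0,"dy":0,"dz":-0.04,"fingers":0.04},
  {"rx":0,"ry":0,"rz":-0.14,"dx":0,"dy":0,"dz":0,"fingers":0.04},
  {"rx":0,"ry":0,"rz":-0.14,"dx":0,"dy":0,"dz":0,"fingers":0.04},
  {"rx":0,"ry":0,"rz":-0.14,"dx":0,"dy":0,"dz":0,"fingers":0.04},
  {"rx":0,"ry":0,"rz":-0.14,"dx":0,"dy":0,"dz":0,"fingers":0.04},
  {"rx":0,"ry":0,"rz":-0.14,"dx":0,"dy":0,"dz":0,"fingers":0.04},
  {"rx":0,"ry":0,"rz":-0.078,"dx":0,"dy":0,"dz":0,"fingers":0.04},
])

```text
time_s: 22.55
position: [0.5006, 0.2645, 0.142]
tool_rot: [[0.041, 0.999, -0.0], [0.999, -0.041, -0.0], [-0.0, -0.0, -1.0]]
ft_force: [-0.1, -0.0, 1.2]
grip_width: 0.0401
gripper_force: 0.0
```

```bash
python3 plan.py .536 -.175 .12 87.4
```

```text
t 22.55 pos [0.5006 0.2645 0.142 ] phi 87.65 tilt [-0.0003 -0.0001] w 0.0401 f 0.0 q [16. 28. 80. -0. 72. 18.]
rz 0.0043 dx -0.4374 dy 0.0553 dz 0.0220
```

>>> arm_command([
  {"rx":0,"ry":0,"rz":0.004,"dx":-0.0437,"dy":0.0055,"dz":0,"fingers":0.04},
  {"rx":0,"ry":0,"rz":0,"dx":-0.0437,"dy":0.0055,"dz":0,"fingers":0.04},
  {"rx":0,"ry":0,"rz":0,"dx":-0.0437,"dy":0.0055,"dz":0,"fingers":0.04},
  {"rx":0,"ry":0,"rz":0,"dx":-0.0437,"dy":0.0055,"dz":0,"fingers":0.04},
  {"rx":0,"ry":0,"rz":0,"dx":-0.0437,"dy":0.0055,"dz":0,"fingers":0.04},
  {"rx":0,"ry":0,"rz":0,"dx":-0.0437,"dy":0.0055,"dz":0,"fingers":0.04},
  {"rx":0,"ry":0,"rz":0,"dx":-0.0437,"dy":0.0055,"dz":0,"fingers":0.04},
  {"rx":0,"ry":0,"rz":0,"dx":-0.0437,"dy":0.0055,"dz":0,"fingers":0.04},
  {"rx":0,"ry":0,"rz":0,"dx":-0.0437,"dy":0.0055,"dz":0.01,"fingers":0.04},
  {"rx":0,"ry":0,"rz":0,"dx":-0.0437,"dy":0.0055,"dz":0.012,"fingers":0.04},
  {"rx":0,"ry":0,"rz":0,"dx":0,"dy":0,"dz":0,"fingers":0.04},
  {"rx":0,"ry":0,"rz":0,"dx":0,"dy":0,"dz":0,"fingers":0.04},
])

```text
time_s: 23.75
position: [0.5336, -0.1752, 0.1197]
tool_rot: [[0.052, 0.999, -0.001], [0.999, -0.052, 0.001], [0.001, -0.001, -1.0]]
ft_force: [-0.0, -0.1, 0.3]
grip_width: 0.0401
gripper_force: 0.0
```

>>> arm_command([
  {"rx":0,"ry":0,"rz":0,"dx":0,"dy":0,"dz":0,"fingers":0.04},
  {"rx":0,"ry":0,"rz":0,"dx":0,"dy":0,"dz":0,"fingers":0.04},
])

```text
time_s: 23.95
position: [0.534, -0.1735, 0.1207]
tool_rot: [[0.048, 0.999, 0.0], [0.999, -0.048, -0.0], [-0.0, 0.0, -1.0]]
ft_force: [-0.0, 1.1, 0.5]
grip_width: 0.04
gripper_force: 0.0
```

```bash
python3 look.py w13; python3 pc.py w13 long_l .537 -.206 177.4 0;python3 plan.py .537 -.206 .0175 87.4
```

```text
fit [  0.537   -0.2052 177.901 ] 569 9618
dot [289.2 261.7] [ 0.5369 -0.2041  0.038 ]
[(array([289., 241.]), array([ 0.5376, -0.2025,  0.    ]))]
t 24.10 pos [ 0.5341 -0.1738  0.1207] phi 87.21 tilt [ 0.0004 -0.0002] w 0.0403 f 0.0 q [-30.  29.  82.   0.  69. -27.]
rz -0.0033 dx -0.0320 dy 0.0044 dz 0.1032
```

>>> arm_command([
  {"rx":0,"ry":0,"rz":-0.007,"dx":-0.0156,"dy":0.0043,"dz":0.01,"fingers":0.04},
  {"rx":0,"ry":0,"rz":0,"dx":-0.0156,"dy":0,"dz":0.02,"fingers":0.04},
  {"rx":0,"ry":0,"rz":0,"dx":0,"dy":0,"dz":0.025,"fingers":0.04},
  {"rx":0,"ry":0,"rz":0,"dx":0,"dy":0,"dz":0.025,"fingers":0.04},
  {"rx":0,"ry":0,"rz":0,"dx":0,"dy":0,"dz":0.023,"fingers":0.04},
  {"rx":0,"ry":0,"rz":0,"dx":0,"dy":0,"dz":0,"fingers":0.04},
  {"rx":0,"ry":0,"rz":0,"dx":0,"dy":0,"dz":0,"fingers":0.005},
  {"rx":0,"ry":0,"rz":0,"dx":0,"dy":0,"dz":0,"fingers":0.005},
  {"rx":0,"ry":0,"rz":0,"dx":0,"dy":0,"dz":0,"fingers":0.005},
  {"rx":0,"ry":0,"rz":0,"dx":0,"dy":0,"dz":0,"fingers":0.005},
], squeeze=70)

```text
time_s: 25.1
position: [0.5371, -0.2063, 0.0182]
tool_rot: [[0.043, 0.999, 0.001], [0.999, -0.043, -0.001], [-0.001, 0.001, -1.0]]
ft_force: [-0.3, -0.2, 3.7]
grip_width: 0.0183
gripper_force: 70.4
```

```bash
python3 -c "
from tf import *
print(tw(32.5,-41))"; python3 plan.py .5370 .1985 .07 116.7
```

```text
[0.537  0.1985]
t 25.10 pos [ 0.5371 -0.2063  0.0182] phi 87.55 tilt [ 0.0012 -0.0009] w 0.0183 f 70.4 q [-33.  38.  86.  -0.  56. -30.]
rz -0.5088 dx 0.3617 dy 0.1818 dz -0.0518
```

>>> arm_command([
  {"rx":0,"ry":0,"rz":0,"dx":0,"dy":0,"dz":-0.04,"fingers":0.005},
  {"rx":0,"ry":0,"rz":-0.1272,"dx":0,"dy":0,"dz":-0.04,"fingers":0.005},
  {"rx":0,"ry":0,"rz":-0.1272,"dx":0,"dy":0,"dz":0,"fingers":0.005},
  {"rx":0,"ry":0,"rz":-0.1272,"dx":0,"dy":0,"dz":0,"fingers":0.005},
  {"rx":0,"ry":0,"rz":-0.1272,"dx":0,"dy":0,"dz":0,"fingers":0.005},
  {"rx":0,"ry":0,"rz":0,"dx":0.0362,"dy":0.0182,"dz":0,"fingers":0.005},
  {"rx":0,"ry":0,"rz":0,"dx":0.0362,"dy":0.0182,"dz":0,"fingers":0.005},
  {"rx":0,"ry":0,"rz":0,"dx":0.0362,"dy":0.0182,"dz":0,"fingers":0.005},
  {"rx":0,"ry":0,"rz":0,"dx":0.0362,"dy":0.0182,"dz":0,"fingers":0.005},
  {"rx":0,"ry":0,"rz":0,"dx":0.0362,"dy":0.0182,"dz":0,"fingers":0.005},
  {"rx":0,"ry":0,"rz":0,"dx":0.0362,"dy":0.0182,"dz":0,"fingers":0.005},
  {"rx":0,"ry":0,"rz":0,"dx":0.0362,"dy":0.0182,"dz":0,"fingers":0.005},
])

```text
time_s: 26.3
position: [0.5364, 0.0793, 0.0976]
tool_rot: [[-0.449, 0.893, 0.0], [0.893, 0.449, -0.0], [-0.0, 0.0, -1.0]]
ft_force: [1.1, 0.4, -1.0]
grip_width: 0.0186
gripper_force: 69.9
```

>>> arm_command([
  {"rx":0,"ry":0,"rz":0,"dx":0.0362,"dy":0.0182,"dz":0,"fingers":0.005},
  {"rx":0,"ry":0,"rz":0,"dx":0.0362,"dy":0.0182,"dz":0,"fingers":0.005},
  {"rx":0,"ry":0,"rz":0,"dx":0.0362,"dy":0.0182,"dz":0,"fingers":0.005},
  {"rx":0,"ry":0,"rz":0,"dx":0,"dy":0,"dz":0.02,"fingers":0.005},
  {"rx":0,"ry":0,"rz":0,"dx":0,"dy":0,"dz":0.015,"fingers":0.005},
  {"rx":0,"ry":0,"rz":0,"dx":0,"dy":0,"dz":0,"fingers":0.005},
  {"rx":0,"ry":0,"rz":0,"dx":0,"dy":0,"dz":0,"fingers":0.005},
  {"rx":0,"ry":0,"rz":0,"dx":0,"dy":0,"dz":0,"fingers":0.005},
  {"rx":0,"ry":0,"rz":0,"dx":0,"dy":0,"dz":0,"fingers":0.005},
])

```text
time_s: 27.2
position: [0.5372, 0.199, 0.0632]
tool_rot: [[-0.449, 0.894, 0.001], [0.894, 0.449, 0.0], [-0.0, 0.001, -1.0]]
ft_force: [0.5, -0.4, -1.5]
grip_width: 0.0187
gripper_force: 69.9
```

```bash
python3 look.py w14;python3 plan.py .5370 .1985 .0227 116.7; python3 held2.py w14 2>/dev/null
```

```text
t 27.25 pos [0.5371 0.199  0.0631] phi 116.67 tilt [0.0012 0.0002] w 0.0178 f 69.9 q [  8.  34.  84.   0.  62. -18.]
rz -0.0006 dx -0.0004 dy -0.0003 dz 0.0404
tcp [ 32.9 -40.6]
bar [108.  77.] [106.1  78.9] [-44.8  44.3]
B [ 94. 193.] [ 93.9 192. ] [-57.6  -6.8]
A [275. 102.] [277.9  97. ] [31.1 36.6]
held [282. 297.] [281. 293.] [ 32.4 -38.7]
```

```bash
python3 - <<'E'
from tf import *
p=pickle.load(open('pics/w14.pkl','rb'));h=cv2.cvtColor(p['color'],cv2.COLOR_BGR2HSV)
for x,y,dx,dy in [(91,55,1,0),(91,40,1,0),(91,20,1,0),(60,70,0,1),(-20,70,0,1),(-91,20,1,0),(-91,40,1,0)]:
    u,v=np.round(proj([[*tw(x,y),.018]],p)[0]).astype(int)
    print((x,y),(int(u),int(v)),[int(h[min(v+i*dy,419),u+i*dx,1]) for i in range(-7,8)],[int(h[min(419,v+i*dy),u+i*dx,2]) for i in range(-7,8)])
E
```

```text
(91, 55) (397, 61) [12, 11, 11, 12, 10, 11, 50, 98, 90, 91, 90, 91, 92, 90, 93] [194, 209, 207, 194, 185, 165, 168, 231, 250, 250, 250, 250, 250, 250, 249]
(91, 40) (394, 92) [12, 10, 11, 9, 11, 11, 16, 85, 94, 96, 97, 100, 101, 102, 101] [177, 203, 212, 198, 189, 178, 164, 225, 249, 248, 248, 247, 247, 247, 247]
(91, 20) (391, 132) [12, 11, 11, 8, 12, 12, 23, 58, 78, 81, 87, 91, 93, 97, 100] [86, 89, 89, 90, 86, 86, 87, 101, 115, 119, 132, 134, 131, 137, 146]
(60, 70) (337, 28) [96, 98, 99, 98, 95, 94, 92, 91, 36, 12, 10, 9, 9, 9, 10] [247, 247, 247, 247, 247, 248, 249, 237, 155, 151, 181, 188, 188, 188, 184]
(-20, 70) (174, 28) [85, 88, 88, 86, 85, 83, 84, 80, 13, 11, 11, 11, 11, 10, 10] [250, 250, 250, 250, 250, 250, 250, 237, 158, 170, 181, 186, 188, 187, 181]
(-91, 20) (48, 133) [102, 104, 105, 107, 105, 104, 102, 93, 50, 17, 11, 11, 11, 8, 14] [140, 140, 139, 141, 141, 140, 142, 129, 101, 91, 95, 95, 95, 94, 88]
(-91, 40) (41, 93) [105, 106, 109, 109, 105, 108, 106, 97, 54, 11, 14, 8, 13, 11, 6] [143, 144, 143, 141, 143, 142, 142, 131, 103, 89, 91, 94, 95, 94, 87]
```

>>> arm_command([
  {"rx":0,"ry":0,"rz":0,"dx":-0.0005,"dy":0.001,"dz":0.01,"fingers":0.005},
  {"rx":0,"ry":0,"rz":0,"dx":0,"dy":0,"dz":0.01,"fingers":0.005},
  {"rx":0,"ry":0,"rz":0,"dx":0,"dy":0,"dz":0.006,"fingers":0.005},
  {"rx":0,"ry":0,"rz":0,"dx":0,"dy":0,"dz":0.005,"fingers":0.005},
  {"rx":0,"ry":0,"rz":0,"dx":0,"dy":0,"dz":0.005,"fingers":0.005},
  {"rx":0,"ry":0,"rz":0,"dx":0,"dy":0,"dz":0.0035,"fingers":0.005},
  {"rx":0,"ry":0,"rz":0,"dx":0,"dy":0,"dz":0,"fingers":0.005},
  {"rx":0,"ry":0,"rz":0,"dx":0,"dy":0,"dz":0,"fingers":0.005},
])

```text
time_s: 28.05
position: [0.5379, 0.1992, 0.0232]
tool_rot: [[-0.449, 0.893, 0.0], [0.893, 0.449, 0.0], [-0.0, 0.0, -1.0]]
ft_force: [-2.0, 0.2, 3.1]
grip_width: 0.0186
gripper_force: 70.4
```

>>> arm_command([
  {"rx":0,"ry":0,"rz":0,"dx":0,"dy":0,"dz":0,"fingers":0.04},
  {"rx":0,"ry":0,"rz":0,"dx":0,"dy":0,"dz":0,"fingers":0.04},
  {"rx":0,"ry":0,"rz":0,"dx":0,"dy":0,"dz":0,"fingers":0.04},
  {"rx":0,"ry":0,"rz":0,"dx":0,"dy":0,"dz":-0.03,"fingers":0.04},
  {"rx":0,"ry":0,"rz":0,"dx":0,"dy":0,"dz":-0.03,"fingers":0.04},
  {"rx":0,"ry":0,"rz":0,"dx":-0.03,"dy":-0.015,"dz":-0.04,"fingers":0.04},
  {"rx":0,"ry":0,"rz":0,"dx":-0.03,"dy":-0.015,"dz":-0.02,"fingers":0.04},
  {"rx":0,"ry":0,"rz":0,"dx":0,"dy":0,"dz":0,"fingers":0.04},
  {"rx":0,"ry":0,"rz":0,"dx":0,"dy":0,"dz":0,"fingers":0.04},
  {"rx":0,"ry":0,"rz":0,"dx":0,"dy":0,"dz":0,"fingers":0.04},
])

```text
time_s: 29.05
position: [0.5376, 0.134, 0.1403]
tool_rot: [[-0.45, 0.893, -0.002], [0.893, 0.45, 0.0], [0.001, -0.001, -1.0]]
ft_force: [0.1, 1.0, 0.1]
grip_width: 0.04
gripper_force: 0.0
```

```bash
python3 look.py w15; python3 - <<'E'
from tf import *
from dot import dot
p=pickle.load(open('pics/w15.pkl','rb'));q=env.get_image('scene')
Q={'bar':(-44,45,0,'bar'),'B':(-57.5,-7,270,'short_l'),'A':(31,36,270,'short_l'),'L':(33,-41,180,'long_l')}
mask=sat(45)
for k,(x,y,a,n) in Q.items():
    w0=[*tw(x,y),.043];uv=proj([w0],p)[0];uv,D=dot(p,*uv,.043,12)
    s=proj([w0],q)[0]
    try: sv,E=dot(q,*s,.043,7);Z=tri([(uv,p),(sv,q)])
    except Exception as e: Z=np.zeros(3)
    print(k,uv.round(1),tl(D),'tri z',Z.round(4),tl(Z))
# per-piece yaw from knob sides in the picture is coarse; compare plate/floor gaps instead: brightness along lines in tray coords at z=.019
g=cv2.cvtColor(p['color'],cv2.COLOR_BGR2GRAY)
def line(x0,y0,x1,y1):
    P=np.linspace([x0,y0],[x1,y1],int(np.hypot(x1-x0,y1-y0))+1);uv=proj([[*tw(*t),.019] for t in P],p)
    return cv2.remap(g,uv[:,0].astype(np.float32)[None],uv[:,1].astype(np.float32)[None],1)[0].tolist()
print('y top row x -91..91 at y=55',line(-91,55,91,55));print('y=12',line(-91,12,91,12));print('y=-50',line(-91,-50,91,-50))
print('x=-65',line(-65,70,-65,-70));print('x=20',line(18,70,18,-70));print('x=65',line(65,70,65,-70))
E
```

```text
Traceback (most recent call last):
  File "dot.py", line 7, in dot
    h=cv2.cvtColor(c.astype(np.uint8),cv2.COLOR_BGR2HSV)
cv2.error: OpenCV(4.12.0) /io/opencv/modules/imgproc/src/color.cpp:199: error: (-215:Assertion failed) !_src.empty() in function 'cvtColor'
```

>>> arm_command([
  {"rx":0,"ry":0,"rz":0,"dx":0.025,"dy":-0.015,"dz":-0.02,"fingers":0.04},
  {"rx":0,"ry":0,"rz":0,"dx":0.025,"dy":-0.015,"dz":-0.02,"fingers":0.04},
  {"rx":0,"ry":0,"rz":0,"dx":0,"dy":0,"dz":0,"fingers":0.04},
  {"rx":0,"ry":0,"rz":0,"dx":0,"dy":0,"dz":0,"fingers":0.04},
  {"rx":0,"ry":0,"rz":0,"dx":0,"dy":0,"dz":0,"fingers":0.04},
])

```text
time_s: 29.65
position: [0.4891, 0.1645, 0.1802]
tool_rot: [[-0.449, 0.893, -0.001], [0.893, 0.449, -0.0], [0.0, -0.001, -1.0]]
ft_force: [-0.2, -1.0, -0.2]
grip_width: 0.04
gripper_force: 0.0
```

```bash
python3 look.py w15; cat > chk.py <<'E'
from tf import *
from dot import dot
p=pickle.load(open('pics/w15.pkl','rb'));q=env.get_image('scene')
Q={'bar':(-44,45),'B':(-57.5,-7),'A':(31,36),'L':(33,-41)}
for k,(x,y) in Q.items():
    w0=[*tw(x,y),.043];uv,D=dot(p,*proj([w0],p)[0],.043,12)
    sv,E=dot(q,*proj([w0],q)[0],.043,8);Z=tri([(uv,p),(sv,q)]);print(k,uv.round(1),tl(D),'tri z',Z.round(4)[2],tl(Z))
g=cv2.cvtColor(p['color'],cv2.COLOR_BGR2GRAY)
def line(t,x0,y0,x1,y1):
    P=np.linspace([x0,y0],[x1,y1],int(np.hypot(x1-x0,y1-y0))+1);uv=proj([[*tw(*t),.019] for t in P],p).astype(np.float32)
    print(t,' '.join(map(str,cv2.remap(g,uv[None,:,0],uv[None,:,1],1)[0])))
line('y=58',-91,58,91,58);line('y=10',-91,10,91,10);line('y=-52',-91,-52,91,-52)
line('x=-70',-70,70,-70,-70);line('x=15',15,70,15,-70);line('x=65',65,70,65,-70)
E
sed -i 's/def line(t,x0/def line(tt,x0/; s/print(t,/print(tt,/' chk.py; python3 chk.py
```

```text
bar [261.1  69.8] [-41.3  52.8] tri z 0.0481 [-40.9  52.2]
B [241.3 149.3] [-58.   -6.4] tri z 0.0496 [-57.1  -5.7]
A [354.8  92.7] [30.3 36.4] tri z 0.0465 [30.  36.2]
L [353.5 187.5] [ 33.3 -37.6] tri z 0.049 [ 32.5 -36.4]
y=58 211 81 90 92 83 63 50 65 104 122 123 123 123 122 122 123 122 123 121 123 122 121 121 123 122 122 123 123 123 123 123 122 124 122 123 119 105 89 102 125 127 130 147 132 121 113 111 109 109 108 104 120 137 151 185 218 241 245 245 245 244 245 244 245 244 245 244 245 244 245 244 244 243 244 244 244 243 243 243 243 243 243 243 243 243 244 226 176 197 212 212 210 207 167 165 246 253 253 252 253 253 253 253 253 253 252 252 252 253 251 252 252 252 252 253 252 252 251 252 252 252 252 252 251 251 252 252 251 251 252 252 244 236 236 235 236 236 236 236 235 235 235 235 234 234 234 234 233 233 233 232 232 233 232 231 231 232 231 231 231 230 230 230 230 230 229 230 229 228 228 228 227 226 192 88 53 71 132 186 198 177 179 209
y=10 94 85 90 93 86 64 57 97 114 114 115 116 116 116 116 115 116 116 116 116 116 116 117 117 116 117 116 116 117 116 116 117 118 121 126 205 249 253 
[... 2215 characters left out ...]
 115 116 117 118 117 114 114 116 116 119 116 115 116 117 116 115 114 115 114 113 112 115 114 106 86 84 92 85 68 60 68 83 91 93 88 99 116
x=65 180 149 179 175 148 89 69 161 226 232 234 232 232 232 231 232 232 231 229 230 230 231 230 232 233 234 231 231 232 233 233 232 231 233 233 234 234 234 231 230 228 229 230 225 185 148 192 190 160 195 234 237 236 235 236 235 236 236 236 228 169 119 118 118 119 119 117 118 119 118 118 119 118 117 117 115 142 161 194 216 233 236 235 236 235 236 234 235 236 235 236 237 241 246 250 247 240 244 248 248 248 247 250 248 249 249 249 250 247 246 250 251 252 244 247 252 251 250 248 250 251 252 252 247 245 245 246 245 217 188 185 155 94 63 87 138 174 190 163 179 227
```

```bash
python3 -c "
from rig import env
print(env.close_job())"
```

```text
the job is handed in; nothing more can be done
None
```

All four cutters are packed flat in the tray, knobs up with gaps between them, the pepper mill, timer, tin and spice jar were left alone, and I handed the job in at about 30 s; the final check was by measurement from the camera images, because my 10 viewed pictures were used up.

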